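# Put three mixed-up gift cases back with their own lids

### The arm

A 6-joint arm with a two-finger parallel gripper is mounted at the origin on the work surface. World frame = base frame: x ahead of the robot, y to its left, z up, the work surface at z = 0. Lengths are in m, angles in rad, forces in N, time in s.
With the tool pointing down it reaches from about 0.4 to 0.925 m from the base axis. Payload 12.5 kg.
Tool frame: the origin (TCP) lies on the centre line of the jaws, within the pads' length; the fingertips stand 8 mm ahead of it and the grasp point (between the pads) lies 11 mm behind it; x points along the fingers, z is the direction in which the jaws open and shut, and the axes are right-handed (so a half turn about x gives the same grasp; the last joint's range is limited). The gripper opens to 95 mm and grips with 3 to 60 N. Pads are 20 mm wide; open, the fingers measure 119 mm over their backs; the gripper's body (75 mm by 180 mm) begins 59 mm behind the grasp point.
Start: joints at [-1.242, 0.491, 1.559, -0, 1.092, -0.106], TCP at [0.263, -0.567, 0.223] pointing down, gripper open.
Joint ranges: [-3.1, 3.1], [-0.84, 2.19], [0.05, 2.79], [-1.13, 4.28], [0.06, 2.93], [-2.69, 2.69]. Speed limits (rad/s): [2.22, 2.22, 2.79, 3.14, 3.14, 3.14].

### API

Orientations are given as a unit quaternion [x, y, z, w].
In Python, from workcell import env, optics, ticket gives the robot as it stands. The module is installed in compiled form; this text tells all that it offers.
- The arm moves only by the tool apply_moves, never from a script. Its argument "increments" is a list of rows, each an object of numbers: "grip": the closure, from 0 (fully open) to 1 (shut); "dx", "dy", "dz": the shift along the tool's x, y, z in m; "ax", "ay", "az": the turn, a rotation vector about the tool's x, y, z in rad. A call has exactly 10 rows; each row shifts and turns the commanded pose from where the row before left it, along the tool's axes as they then stand; what a row does not reach is not made up. A row lasts 1/10 s, in which the tool goes at most 50 mm and 8.59 degrees, less where a joint would pass 70% of its speed; a pose out of reach is approached as far as the arm can. A call with a gripper value outside its range is refused whole. The fingers move at their own pace and stop on an object; "grip_force" is the grip in N (left out, the last holds). Time passes only in rows, so rows that do not move let the fingers close, or fill a call up. It gives the time, the measured TCP pose, the force and the opening at its end, in the units of the state.
- env.observe(): the state, without advancing time (a new reading comes with each control period).
- optics.get_image(name): name is "scene" or "side" or "wrist"; returns (picture, depth): 400x640x3 uint8, red, green, blue; 400x640 float32, m along the optical axis (not along the pixel's ray), 0 where there is no reading.
- optics.camera_model(name): a dict with "camera_matrix" (3x3 intrinsics, pixels), "R" (3x3) and "t" (3): a world point X has camera coordinates R X + t; the wrist camera has in their place "mount" (4x4, takes a point from camera to tool coordinates, whose origin is the TCP and whose axes are the tool frame's). Camera axes: x right, y down, z forward; pixel columns grow to the right and rows downward; lengths in m; the calibration is good to about 2 mm. The wrist camera is an equidistant fisheye: a pixel r from the principal point sees the ray r / f radians off the axis. A picture is of the moment at which its call begins: read the wrist's pose just before it. camera_model takes no time and is no camera call.
- ticket.close_job(): hands the job in, once; it reports no verdict.
The state is a dict: "time_s": time; "joints": joint angles; "qvel": joint speeds; "effort": joint torques, N m; "position": TCP position; "orientation": TCP orientation; "force": force on the tool from outside, world axes, zero at the start; "moment": the same for the moment, N m; "gripper_width": finger opening in m.
Only numpy, scipy, OpenCV 4.12 (cv2) and the standard library are available. Lean on these libraries where they do the work, as an engineer would, in place of code of your own. Each camera call takes 0.05 s, during which the arm holds its last target.

### The job

After monogramming, the three open gift cases (round, square, oblong) were put into the wrong order trays; move each one into the tray that holds its own lid, parking one on the empty leather pad while you swap them round. Stand every case flat and square in the middle of the empty compartment beside its lid, the oblong one lying the same way as its lid. Leave the lids where they lie, and set the cases down without dropping or tipping them.

Things in the scene. Friction and masses are not known exactly. Their poses are not given: they have to be found in the camera images.
- case_round: the round gift case without its lid, black, round, 60 mm diameter: straight walls 42 mm high, then a cream shoulder 3.5 mm narrower all round and 8 mm high (50 mm in all), dark felt and a brass bangle on top. Loose, rigid, about 0.13 kg. Origin: centre of its underside, z up.
- case_square: the square gift case without its lid, black, square, 56 x 56 mm: straight walls 42 mm high, then a cream shoulder 3.5 mm narrower all round and 8 mm high (50 mm in all), dark felt and a brass ring standing in a slot on top. Loose, rigid, about 0.13 kg. Origin: centre of its underside, z up, x and y along its sides.
- case_long: the oblong gift case without its lid, black, oblong, 76 mm (its x) x 44 mm (its y): straight walls 42 mm high, then a cream shoulder 3.5 mm narrower all round and 8 mm high (50 mm in all), dark felt and a brass tie bar on top. Loose, rigid, about 0.13 kg. Origin: centre of its underside, z up, x and y along its sides.
- lid_round: the lid of the round case: plain black, same outline as the case (round, 60 mm diameter), 20 mm high, thin brass line near the edge of its top. Loose, lies right way up in the lid half of its order tray. Origin: centre of its underside.
- lid_square: the lid of the square case: plain black, same outline as the case (square, 56 x 56 mm), 20 mm high, thin brass line near the edge of its top. Loose, lies right way up in the lid half of its order tray. Origin: centre of its underside.
- lid_long: the lid of the oblong case: plain black, same outline as the case (oblong, 76 mm (its x) x 44 mm (its y)), 20 mm high, thin brass line near the edge of its top. Loose, lies right way up in the lid half of its order tray. Origin: centre of its underside.
- tray_round: fixed walnut tray holding the round lid (the trays are alike, the lid tells which). Two compartments along its y, each 92 (x) x 90 mm; floor 5 mm, 6 mm thick walls 11 mm above the table. Origin: table height, under the centre of the case compartment; lid compartment's centre 96 mm towards -y; a 42 mm high card stands at y = -152 mm.
- tray_square: fixed walnut tray holding the square lid (the trays are alike, the lid tells which). Two compartments along its y, each 92 (x) x 90 mm; floor 5 mm, 6 mm thick walls 11 mm above the table. Origin: table height, under the centre of the case compartment; lid compartment's centre 96 mm towards -y; a 42 mm high card stands at y = -152 mm.
- tray_long: fixed walnut tray holding the oblong lid (the trays are alike, the lid tells which). Two compartments along its y, each 92 (x) x 90 mm; floor 5 mm, 6 mm thick walls 11 mm above the table. Origin: table height, under the centre of the case compartment; lid compartment's centre 96 mm towards -y; a 42 mm high card stands at y = -152 mm. Lid's long side lies along tray x.
- pad: flat brown leather pad, 110 x 110 mm, 3 mm thick, fixed, empty at the start: the free spot to park a case on. Origin: at table height under its centre, z up.

How it is judged:
By the outcome, as a careful person would: the job done as asked, in the order asked, and still so for the second after the job is handed in, with the robot touching nothing.
It also fails if it takes over 96 s, if anything falls off the work surface, if the arm or the gripper's body presses on something with over 40 N, if the wrist force passes 120 N, or if a joint passes its speed limit or range.

## Working session

There is one attempt and no reset: what is moved stays moved. The work goes in short steps, Python scripts to look and compute and a tool call to move; the robot and the scene stay as the last step left them, time stands still between calls to the robot, and variables do not carry over. Pictures are saved under pics/ and viewed, and the job is handed in when it is done.

Besides the shell and the picture viewer there is one more tool, called after ">>>" by a JSON object that holds its "fn" and its "kwargs". apply_moves: Moves the arm, as the interface text tells. Its arguments: {"type":"object","properties":{"increments":{"type":"array"},"grip_force":{"type":"number"}},"required":["increments"]}

```bash
mkdir -p pics
python3 - <<'E'
from workcell import env, optics
import cv2, numpy as np
s=env.observe(); print({k:np.round(v,4).tolist() for k,v in s.items()})
for n in ("scene","side"):
    im,d=optics.get_image(n); cv2.imwrite(f"pics/{n}0.png",im[:,:,::-1]); np.save(f"pics/{n}0.npy",d)
    m=optics.camera_model(n); print(n,{k:np.round(v,4).tolist() for k,v in m.items()})
print({k:np.round(v,4).tolist() if not isinstance(v,str) else v for k,v in optics.camera_model("wrist").items()})
E
```

```text
{'time_s': 0.0, 'joints': [-1.2416, 0.4915, 1.5594, -0.0, 1.0917, -0.1056], 'qvel': [-0.0003, 0.0007, 0.001, 0.001, 0.0021, -0.0004], 'effort': [-0.0025, -61.2649, -25.818, 0.0691, 0.0483, -0.0001], 'position': [0.2632, -0.5666, 0.2221], 'orientation': [0.3806, 0.5964, -0.3802, 0.5958], 'force': [-0.6147, -0.8211, -0.2451], 'moment': [-0.0271, -0.0447, -0.0121], 'gripper_width': 0.0952}
scene {'camera_matrix': [[407.3036, 0.0, 319.1559], [0.0, 407.3036, 195.1958], [0.0, 0.0, 1.0]], 'R': [[0.8575, 0.5144, -0.0056], [0.4219, -0.7094, -0.5647], [-0.2944, 0.4819, -0.8253]], 't': [-0.4605, -0.2023, 0.917]}
side {'camera_matrix': [[395.6166, 0.0, 322.8046], [0.0, 395.6166, 199.1233], [0.0, 0.0, 1.0]], 'R': [[-0.9392, -0.3428, -0.0172], [-0.2418, 0.6962, -0.6759], [0.2437, -0.6307, -0.7368]], 't': [0.4935, 0.1543, 0.5759]}
{'camera_matrix': [[309.7069, 0.0, 321.2788], [0.0, 309.7069, 207.745], [0.0, 0.0, 1.0]], 'mount': [[0.0001, -0.2469, 0.9691, -0.1612], [0.0008, -0.9691, -0.2469, 0.0691], [1.0, 0.0008, 0.0001, 0.0008], [0.0, 0.0, 0.0, 1.0]]}
```

View pics/scene0.png

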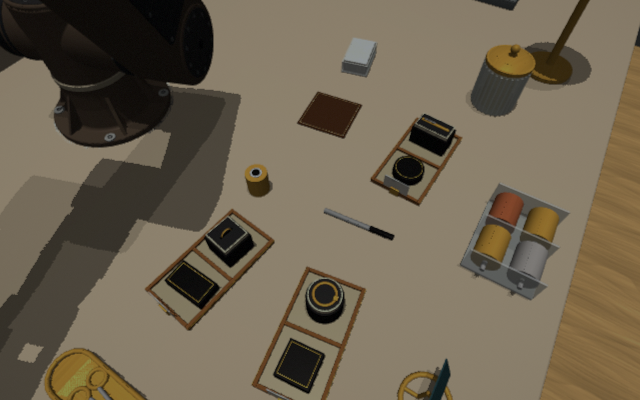

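View pics/side0.png

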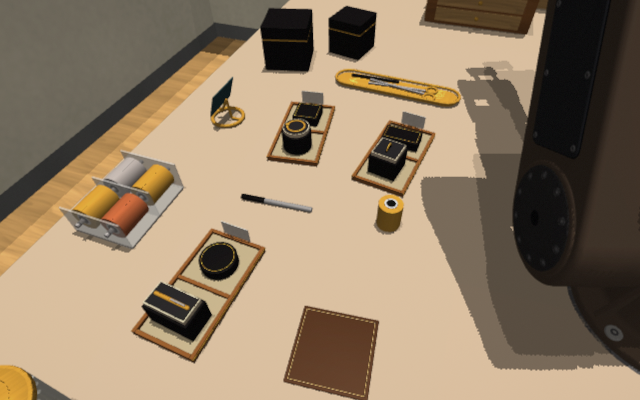

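```bash
cat > h.py <<'E'
import numpy as np, cv2
from workcell import env, optics
def cloud(n,d):
    m=optics.camera_model(n);K=np.array(m["camera_matrix"]);R=np.array(m["R"]);t=np.array(m["t"])
    v,u=np.mgrid[0:400,0:640]
    c=np.stack([(u-K[0,2])/K[0,0]*d,(v-K[1,2])/K[1,1]*d,d],-1)
    return (c-t)@R
def ray(n,uv,z):
    m=optics.camera_model(n);K=np.array(m["camera_matrix"]);R=np.array(m["R"]);t=np.array(m["t"])
    uv=np.atleast_2d(uv).astype(float)
    r=np.c_[(uv[:,0]-K[0,2])/K[0,0],(uv[:,1]-K[1,2])/K[1,1],np.ones(len(uv))]@R
    o=-R.T@t
    return o+r*((z-o[2])/r[:,2])[:,None]
E
python3 - <<'E'
from h import *
for n in ("scene","side"):
    im=cv2.imread(f"pics/{n}0.png");d=np.load(f"pics/{n}0.npy");P=cloud(n,d)
    uvs={"scene":[(300,220),(328,113),(323,290),(228,231),(431,129),(408,165),(190,283),(300,362),(440,150),(345,350),(210,255)],"side":[(330,260),(333,350),(296,129),(388,150),(178,302),(218,258),(402,135),(308,112)]}[n]
    for u,v in uvs: print(n,u,v,np.round(P[v,u],4),im[v,u])
    # top-down orthographic height map
    S=1000; H=np.zeros((900,1100,3),np.uint8)
    x=((P[...,0]-0.1)*S).astype(int); y=((0.35-P[...,1])*S).astype(int)
    ok=(x>=0)&(x<900)&(y>=0)&(y<1000)&(d>0)&(P[...,2]<.2)
    g=np.zeros((1000,900,3),np.uint8); g[y[ok],x[ok]]=im[ok]
    g=cv2.dilate(g,np.ones((3,3)))
    cv2.imwrite(f"pics/top_{n}.png",cv2.resize(g,(540,600)))
E
```

```text
scene 300 220 [ 5.20e-01 -3.96e-02 -4.00e-04] [109 129 140]
scene 328 113 [0.4262 0.2226 0.0014] [15 27 47]
scene 323 290 [ 0.6353 -0.1519  0.0553] [27 27 27]
scene 228 231 [ 0.4512 -0.1458  0.0584] [2 2 0]
scene 431 129 [0.6489 0.2381 0.0561] [25 26 25]
scene 408 165 [0.6418 0.1575 0.0261] [ 9 10 10]
scene 190 283 [ 0.4408 -0.2406  0.0248] [11 13 13]
scene 300 362 [ 0.6556 -0.2508  0.0231] [20 21 22]
scene 440 150 [0.6801 0.2278 0.0224] [3 3 2]
scene 345 350 [ 0.7011 -0.1974 -0.0019] [ 90 106 116]
scene 210 255 [ 0.4264 -0.1805  0.0048] [ 96 119 127]
side 330 260 [ 0.4817  0.0859 -0.0013] [160 192 219]
side 333 350 [0.4289 0.2241 0.0027] [40 61 96]
side 296 129 [ 0.6347 -0.1473  0.0549] [40 45 51]
side 388 150 [ 0.4476 -0.1415  0.0569] [26 33 40]
side 178 302 [0.6363 0.2546 0.0606] [155 166 177]
side 218 258 [0.6415 0.1565 0.0244] [20 20 23]
side 402 135 [ 0.4373 -0.2326  0.0265] [19 19 22]
side 308 112 [ 0.6502 -0.2477  0.0248] [19 19 21]
```

```bash
cat > fit.py <<'E'
from h import *
from scipy.optimize import least_squares
reg={"round":(0.645,0.2),"long":(0.445,-0.19),"square":(0.645,-0.2)}
acc={k:[] for k in reg}
for n in ("scene","side"):
    im=cv2.imread(f"pics/{n}0.png");d=np.load(f"pics/{n}0.npy");P=cloud(n,d)
    hsv=cv2.cvtColor(im,cv2.COLOR_BGR2HSV).astype(int)
    brown=(hsv[...,0]>=3)&(hsv[...,0]<=16)&(hsv[...,1]>120)&(hsv[...,2]>35)
    cv2.imwrite(f"pics/br_{n}.png",brown.astype(np.uint8)*255)
    X=ray(n,np.stack(np.mgrid[0:640,0:400],-1).reshape(-1,2),0.011).reshape(640,400,3).transpose(1,0,2)
    for k,c in reg.items():
        ok=brown&(np.hypot(X[...,0]-c[0],X[...,1]-c[1])<0.14)&(P[...,2]>0.006)&(P[...,2]<0.017)
        p=X[ok][:,:2]; acc[k].append(p)
        r=cv2.minAreaRect((p*1000).astype(np.float32))
        print(n,k,len(p),np.round(np.array(r[0]),1),np.round(r[1],1),round(r[2],1))
def model(q,p):
    c,s=np.cos(q[2]),np.sin(q[2]); l=(p-q[:2])@np.array([[c,-s],[s,c]])
    # tray local, origin case comp; wall centrelines
    x,y=l[:,0],l[:,1]
    dx=np.abs(np.abs(x)-.049); dy=np.minimum(np.minimum(np.abs(y-.048),np.abs(y+.048)),np.abs(y+.144))
    return np.minimum(dx,dy)
for k,c in reg.items():
    for ps in acc[k]+[np.vstack(acc[k])]:
        r=cv2.minAreaRect((ps*1000).astype(np.float32)); pts=cv2.boxPoints(r)
        e=pts[1]-pts[0],pts[2]-pts[1]; e=max(e,key=np.linalg.norm); th=np.arctan2(e[1],e[0])-np.pi/2
        th=(th+np.pi/2)%np.pi-np.pi/2
        o=np.array(r[0])/1000+.048*np.array([-np.sin(th),np.cos(th)])
        s=least_squares(model,[*o,th],args=(ps,),loss="soft_l1",f_scale=.002)
        print(k,len(ps),np.round(s.x[:2],4),round(np.degrees(s.x[2]),2),"rms",np.sqrt(np.mean(model(s.x,ps)**2)).round(4))
E
python3 fit.py
```

```text
scene round 677 [647.4 196.9] [199.9 104. ] 86.7
scene long 1158 [ 442.7 -193.2] [196.6 106.4] 82.3
scene square 1315 [ 647.5 -205.4] [103.6 197.1] 8.5
side round 1576 [644.7 201.4] [199.  104.4] 86.8
side long 734 [ 439.7 -189.4] [204.7 104.7] 82.1
side square 579 [ 645.1 -199.6] [105.3 203.8] 8.6
round 677 [0.65   0.2457] -3.16 rms 0.0019
round 1576 [0.6477 0.2496] -3.31 rms 0.0019
round 2253 [0.6484 0.2488] -3.19 rms 0.0024
long 1158 [ 0.4479 -0.1453] -7.6 rms 0.0018
long 734 [ 0.4462 -0.1412] -7.49 rms 0.0024
long 1892 [ 0.4471 -0.144 ] -7.42 rms 0.0025
square 1315 [ 0.6406 -0.1578] 8.48 rms 0.0016
square 579 [ 0.6378 -0.1535] 8.6 rms 0.0024
square 1894 [ 0.6398 -0.1568] 8.57 rms 0.0024
```

View pics/top_scene.png

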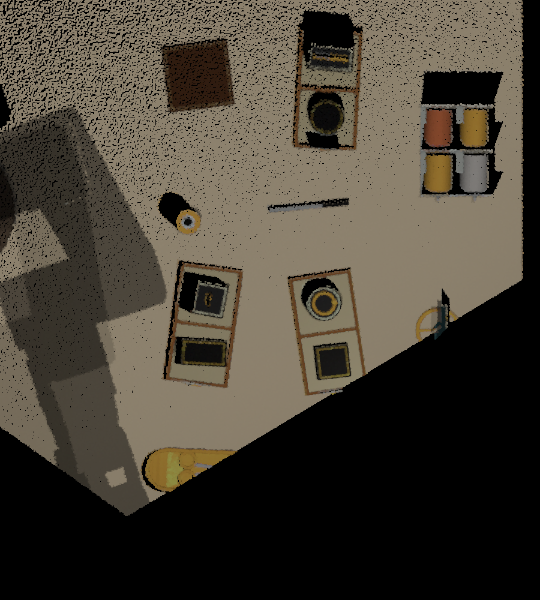

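Run:
```python
from h import *
from scipy.spatial.transform import Rotation as Ro
s=env.observe(); print(Ro.from_quat(s['orientation']).as_matrix().round(3))
reg={"long":(0.648,0.247),"sq":(0.447,-0.144),"round":(0.639,-0.156),"lidR":(.643,.153),"lidL":(.435,-.24),"lidS":(.653,-.25)}
for n in ("scene","side"):
    im=cv2.imread(f"pics/{n}0.png");d=np.load(f"pics/{n}0.npy");P=cloud(n,d)
    for k,c in reg.items():
        lo,hi=((.051,.062) if k[:3]!='lid' else (.02,.03))
        ok=(np.hypot(P[...,0]-c[0],P[...,1]-c[1])<0.05)&(P[...,2]>lo)&(P[...,2]<hi)
        m=cv2.morphologyEx(ok.astype(np.uint8),cv2.MORPH_OPEN,np.ones((2,2)))
        v,u=np.nonzero(m)
        X=ray(n,np.c_[u,v],.055 if k[:3]!='lid' else .025)[:,:2]*1000
        r=cv2.minAreaRect(X.astype(np.float32)); print(n,k,len(u),np.round(r[0],1),np.round(r[1],1),round(r[2],1))
a=cv2.imread("pics/scene0.png");b=cv2.imread("pics/side0.png")
f=lambda i,x,y:cv2.resize(i[y-50:y+50,x-50:x+50],(400,400),interpolation=cv2.INTER_CUBIC)[:290,:266]
g=lambda i,x,y:cv2.resize(i[y-36:y+36,x-33:x+33],(264,288),interpolation=cv2.INTER_CUBIC)
o=np.vstack([np.hstack([g(a,431,135),g(a,228,240),g(a,323,298)]),np.hstack([g(b,178,305),g(b,388,155),g(b,296,135)])])
cv2.imwrite("pics/crops.png",np.clip(o.astype(int)*2,0,255))
```

```text
[[-0.     0.907  0.421]
 [ 0.001  0.421 -0.907]
 [-1.     0.    -0.001]]
scene long 533 [654.5 249.3] [41.3 69.5] 85.1
scene sq 816 [ 453.6 -151.1] [49.9 51.2] 79.2
scene round 979 [ 643.5 -157. ] [50.9 52.5] 30.9
scene lidR 631 [649.  150.8] [58.1 60.5] 30.7
scene lidL 1273 [ 444.4 -239.7] [44.5 78. ] 86.7
scene lidS 1645 [ 658.3 -254.6] [56.2 56.2] 6.6
side long 1327 [646.6 255.7] [38.  70.6] 84.8
side sq 482 [ 445.7 -144.4] [52.5 50.5] 77.6
side round 373 [ 635.6 -150.2] [51.4 55.2] 35.3
side lidR 990 [640.2 157.3] [59.5 59.2] 19.4
side lidL 552 [ 435.2 -248.6] [85.9 75.6] 87.1
side lidS 410 [ 649.6 -246.2] [56.9 59.7] 7.8[ WARN:0@1.598] global loadsave.cpp:1063 imwrite_ Unsupported depth image for selected encoder is fallbacked to CV_8U.
```

View pics/crops.png

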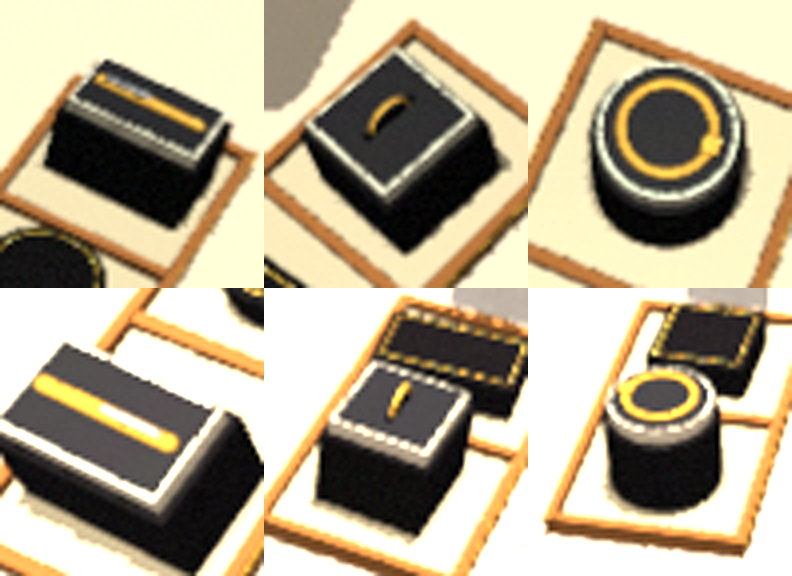

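>>> {"fn": "apply_moves", "kwargs": {"increments": [{"dy":0.045,"dz":-0.019},{"dy":0.045,"dz":-0.019},{"dy":0.045,"dz":-0.019},{"dy":0.045,"dz":-0.019},{"dy":0.045,"dz":-0.019},{"dy":0.045,"dz":-0.019},{"dy":0.045,"dz":-0.019},{"dy":0.045,"dz":-0.019},{"dy":0.045,"dz":-0.019},{"dy":0.045,"dz":-0.019}]}}

```text
$.increments[0]: bad value
```

>>> {"fn": "apply_moves", "kwargs": {"increments": [{"dy":0.0325,"dz":-0.013},{"dy":0.0325,"dz":-0.013},{"ax":-0.14},{"ax":-0.14},{"ax":-0.14},{"ax":-0.14},{"ax":-0.14},{"ax":-0.14},{"ax":-0.14},{"ax":-0.14}]}}

```text
$.increments[0]: bad value
```

```bash
cat >> h.py <<'E'
from scipy.spatial.transform import Rotation as Ro
def T():
    s=env.observe(); M=np.eye(4); M[:3,:3]=Ro.from_quat(s['orientation']).as_matrix(); M[:3,3]=s['position']; return s,M
def plan(x=None,y=None,z=None,yaw=None):
    s,M=T(); R=M[:3,:3];p=M[:3,3].copy()
    yw=np.degrees(np.arctan2(R[1,2],R[0,2]))
    print("t",round(s['time_s'],2),"p",p.round(4),"yaw",yw.round(2),"j6",np.round(s['joints'][5],2),"w",round(s['gripper_width'],4),"F",np.round(s['force'],1))
    q=np.array([p[0] if x is None else x,p[1] if y is None else y,p[2] if z is None else z])
    a=np.radians((yw if yaw is None else yaw))
    G=np.c_[[0,0,-1],np.cross([np.cos(a),np.sin(a),0],[0,0,-1]),[np.cos(a),np.sin(a),0]]
    print(" turn first (ax ay az)",Ro.from_matrix(R.T@G).as_rotvec().round(4),"; shift in new axes",(G.T@(q-p)).round(4),"; shift in old axes",(R.T@(q-p)).round(4))
W=optics.camera_model("wrist")
def wray(M,uv,z):
    K=np.array(W["camera_matrix"]);uv=np.atleast_2d(uv).astype(float)
    a=(uv-K[:2,2])/K[0,0]; r=np.linalg.norm(a,axis=1)+1e-12
    d=np.c_[a*(np.sin(r)/r)[:,None],np.cos(r)]
    C=M@np.array(W["mount"]); d=d@C[:3,:3].T; o=C[:3,3]
    return o+d*((z-o[2])/d[:,2])[:,None]
def wcloud(M,dep):
    K=np.array(W["camera_matrix"]); v,u=np.mgrid[0:400,0:640]
    a=(np.stack([u,v],-1)-K[:2,2])/K[0,0]; r=np.linalg.norm(a,axis=-1)+1e-12
    d=np.concatenate([a*(np.tan(r)/r)[...,None],np.ones((400,640,1))],-1)*dep[...,None]
    C=M@np.array(W["mount"]); return d@C[:3,:3].T+C[:3,3]
def wshot(tag):
    s,M=T(); im,d=optics.get_image("wrist"); cv2.imwrite(f"pics/{tag}.png",im[:,:,::-1]); np.savez(f"pics/{tag}.npz",M=M,d=d,im=im[:,:,::-1]); return M,im[:,:,::-1],d
E
python3 - <<'E'
from h import *
wshot("w1"); plan(.6395,-.1536,.15,8.5)
E
```

```text
t 0.15 p [ 0.2632 -0.5667  0.2222] yaw -65.09 j6 -0.11 w 0.0948 F [-0.9 -0.4  0.8]
 turn first (ax ay az) [-1.2843e+00 -7.0000e-04 -6.0000e-04] ; shift in new axes [0.0722 0.3529 0.4332] ; shift in old axes [ 0.0724  0.5153 -0.2161]
```

View pics/w1.png

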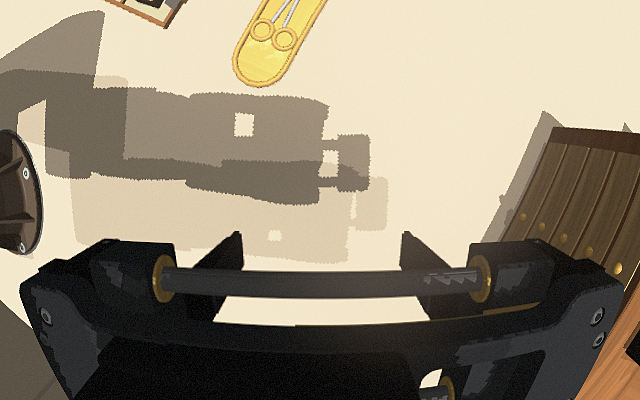

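>>> {"fn": "apply_moves", "kwargs": {"increments": [{"grip":0,"dx":0,"dy":0.045,"dz":-0.019,"ax":0,"ay":0,"az":0},{"grip":0,"dx":0,"dy":0.045,"dz":-0.019,"ax":0,"ay":0,"az":0},{"grip":0,"dx":0,"dy":0.045,"dz":-0.019,"ax":0,"ay":0,"az":0},{"grip":0,"dx":0,"dy":0.045,"dz":-0.019,"ax":0,"ay":0,"az":0},{"grip":0,"dx":0,"dy":0.045,"dz":-0.019,"ax":0,"ay":0,"az":0},{"grip":0,"dx":0,"dy":0.045,"dz":-0.019,"ax":0,"ay":0,"az":0},{"grip":0,"dx":0,"dy":0.045,"dz":-0.019,"ax":0,"ay":0,"az":0},{"grip":0,"dx":0,"dy":0.045,"dz":-0.019,"ax":0,"ay":0,"az":0},{"grip":0,"dx":0,"dy":0.045,"dz":-0.019,"ax":0,"ay":0,"az":0},{"grip":0,"dx":0,"dy":0.025,"dz":-0.01,"ax":0,"ay":0,"az":0}]}}

```text
time_s: 1.15
position: [0.5788, -0.2186, 0.2224]
orientation: [0.38, 0.597, -0.38, 0.596]
force: [-0.4, -0.6, 0.3]
gripper_width: 0.0951
```

>>> {"fn": "apply_moves", "kwargs": {"increments": [{"grip":0,"dx":0,"dy":0,"dz":0,"ax":-0.14,"ay":0,"az":0},{"grip":0,"dx":0,"dy":0,"dz":0,"ax":-0.14,"ay":0,"az":0},{"grip":0,"dx":0,"dy":0,"dz":0,"ax":-0.14,"ay":0,"az":0},{"grip":0,"dx":0,"dy":0,"dz":0,"ax":-0.14,"ay":0,"az":0},{"grip":0,"dx":0,"dy":0,"dz":0,"ax":-0.14,"ay":0,"az":0},{"grip":0,"dx":0,"dy":0,"dz":0,"ax":-0.14,"ay":0,"az":0},{"grip":0,"dx":0,"dy":0,"dz":0,"ax":-0.14,"ay":0,"az":0},{"grip":0,"dx":0,"dy":0,"dz":0,"ax":-0.14,"ay":0,"az":0},{"grip":0,"dx":0,"dy":0,"dz":0,"ax":-0.14,"ay":0,"az":0},{"grip":0,"dx":0,"dy":0,"dz":0,"ax":0,"ay":0,"az":0}]}}

```text
time_s: 2.15
position: [0.577, -0.2215, 0.2224]
orientation: [-0.044, 0.706, 0.045, 0.706]
force: [-0.3, -0.9, -1.2]
gripper_width: 0.095
```

Run:
```python
from h import *
wshot("w2"); plan(.6395,-.1536,.15,8.5)
```

```text
t 2.2 p [ 0.577  -0.2215  0.2224] yaw 6.93 j6 -0.59 w 0.0952 F [ 0.7  0.2 -0.8]
 turn first (ax ay az) [-0.0274 -0.0003 -0.0001] ; shift in new axes [0.0724 0.0579 0.0719] ; shift in old axes [0.0724 0.0599 0.0703]
```

View pics/w2.png

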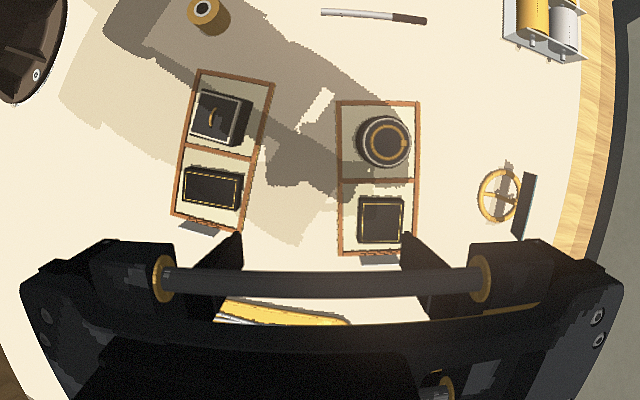

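```bash
cat >> h.py <<'E'
from scipy.optimize import least_squares
def tmodel(q,p):
    c,s=np.cos(q[2]),np.sin(q[2]); l=(p-q[:2])@np.array([[c,-s],[s,c]])
    x,y=l[:,0],l[:,1]
    dx=np.abs(np.abs(x)-.049); dy=np.minimum(np.minimum(np.abs(y-.048),np.abs(y+.048)),np.abs(y+.144))
    return np.minimum(dx,dy)
TR={"round":(.6489,.2477,-3.2),"long":(.447,-.1433,-7.5),"square":(.6392,-.1557,8.5)}
def wfit(tag,trays=(),cases=()):
    f=np.load(f"pics/{tag}.npz");M,d,im=f['M'],f['d'],f['im'];P=wcloud(M,d)
    grid=np.stack(np.meshgrid(np.arange(640),np.arange(400)),-1).reshape(-1,2)
    hsv=cv2.cvtColor(im,cv2.COLOR_BGR2HSV).astype(int)
    br=(hsv[...,0]>=3)&(hsv[...,0]<=16)&(hsv[...,1]>110)&(hsv[...,2]>35)
    X=wray(M,grid,.011).reshape(400,640,3)
    for k in trays:
        x0,y0,a0=TR[k];a=np.radians(a0); cx,cy=x0+.048*np.sin(a),y0-.048*np.cos(a)
        ok=br&(np.hypot(X[...,0]-cx,X[...,1]-cy)<.13)&(P[...,2]>.004)&(P[...,2]<.018)
        p=X[ok][:,:2]; s=least_squares(tmodel,[x0,y0,a],args=(p,),loss="soft_l1",f_scale=.002)
        print("tray",k,len(p),s.x[:2].round(4),np.degrees(s.x[2]).round(2),"rms",np.sqrt(np.mean(tmodel(s.x,p)**2)).round(4),"medz",np.median(P[...,2][ok]).round(4))
    for k,c,base in cases:
        zt=base+.05
        ok=(np.hypot(P[...,0]-c[0],P[...,1]-c[1])<.055)&(P[...,2]>zt-.004)&(P[...,2]<zt+.005)
        m=cv2.morphologyEx(ok.astype(np.uint8),cv2.MORPH_OPEN,np.ones((2,2)))
        Y=wray(M,grid[m.ravel()>0],zt)[:,:2]*1000
        r=cv2.minAreaRect(Y.astype(np.float32)); print("case",k,len(Y),np.round(r[0],1),np.round(r[1],1),round(r[2],1),"mean",Y.mean(0).round(1),"medz",np.median(P[...,2][m>0]).round(4))
E
python3 - <<'E'
from h import *
wfit("w2",("long","square"),[("round",(.6395,-.1536),.005),("sq",(.4496,-.1478),.005)])
E
```

```text
tray long 2218 [ 0.448  -0.1447] -7.63 rms 0.0018 medz 0.01
tray square 2049 [ 0.6392 -0.1568] 8.62 rms 0.0017 medz 0.01
case round 1838 [ 640.1 -156.3] [53.  50.9] 9.1 mean [ 640.4 -156.5] medz 0.0549
case sq 1808 [ 451.1 -150.7] [49.6 50.2] 79.8 mean [ 451.6 -150.8] medz 0.0548
```

>>> {"fn": "apply_moves", "kwargs": {"increments": [{"grip":0,"dx":0,"dy":0,"dz":0,"ax":-0.027,"ay":0,"az":0},{"grip":0,"dx":0,"dy":0.0185,"dz":0.024,"ax":0,"ay":0,"az":0},{"grip":0,"dx":0.01,"dy":0.0185,"dz":0.024,"ax":0,"ay":0,"az":0},{"grip":0,"dx":0.02,"dy":0.0185,"dz":0.024,"ax":0,"ay":0,"az":0},{"grip":0,"dx":0.03,"dy":0,"dz":0,"ax":0,"ay":0,"az":0},{"grip":0,"dx":0.03,"dy":0,"dz":0,"ax":0,"ay":0,"az":0},{"grip":0,"dx":0.02,"dy":0,"dz":0,"ax":0,"ay":0,"az":0},{"grip":0,"dx":0.012,"dy":0,"dz":0,"ax":0,"ay":0,"az":0},{"grip":0,"dx":0,"dy":0,"dz":0,"ax":0,"ay":0,"az":0},{"grip":0,"dx":0,"dy":0,"dz":0,"ax":0,"ay":0,"az":0}]}}

```text
time_s: 3.2
position: [0.6403, -0.1561, 0.1014]
orientation: [-0.053, 0.705, 0.053, 0.705]
force: [-0.7, 0.1, 0.8]
gripper_width: 0.095
```

Run:
```python
from h import *
wshot("w3"); plan(.640,-.156,.03,8.6);wfit("w3",("square",),[("round",(.6395,-.1536),.005)])
```

```text
t 3.25 p [ 0.6404 -0.1561  0.1018] yaw 8.62 j6 -0.49 w 0.0949 F [ 0.2  0.5 -0. ]
 turn first (ax ay az) [0.0004 0.0015 0.0009] ; shift in new axes [ 0.0718  0.0002 -0.0004] ; shift in old axes [ 0.0718  0.0003 -0.0005]
tray square 3356 [ 0.6398 -0.1562] 8.57 rms 0.0018 medz 0.01
case round 4183 [ 640.7 -155.9] [52.  52.9] 8.6 mean [ 640.5 -155.1] medz 0.0549
```

View pics/w3.png

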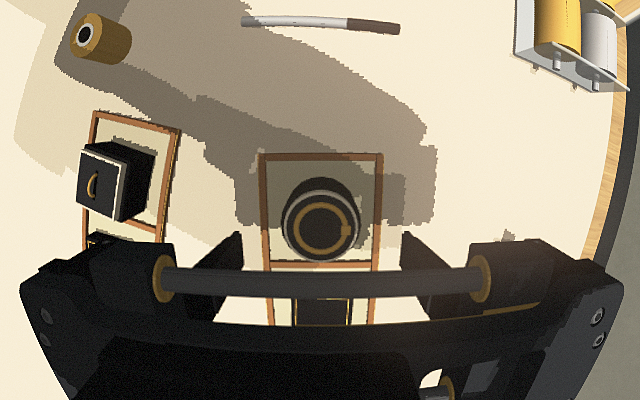

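>>> {"fn": "apply_moves", "kwargs": {"grip_force": 15, "increments": [{"grip":0,"dx":0.02,"dy":0,"dz":0,"ax":0,"ay":0,"az":0},{"grip":0,"dx":0.02,"dy":0,"dz":0,"ax":0,"ay":0,"az":0},{"grip":0,"dx":0.02,"dy":0,"dz":0,"ax":0,"ay":0,"az":0},{"grip":0,"dx":0.012,"dy":0,"dz":0,"ax":0,"ay":0,"az":0},{"grip":0.2,"dx":0,"dy":0,"dz":0,"ax":0,"ay":0,"az":0},{"grip":0.3,"dx":0,"dy":0,"dz":0,"ax":0,"ay":0,"az":0},{"grip":0.37,"dx":0,"dy":0,"dz":0,"ax":0,"ay":0,"az":0},{"grip":0.45,"dx":0,"dy":0,"dz":0,"ax":0,"ay":0,"az":0},{"grip":0.45,"dx":0,"dy":0,"dz":0,"ax":0,"ay":0,"az":0},{"grip":0.45,"dx":0,"dy":0,"dz":0,"ax":0,"ay":0,"az":0}]}}

```text
time_s: 4.25
position: [0.6401, -0.1559, 0.0293]
orientation: [-0.054, 0.705, 0.053, 0.705]
force: [-0.6, 1.3, 4.9]
gripper_width: 0.0599
```

Run:
```python
from h import *
plan(.4275,.223,.15,8.6)
n=("scene","side")
for n in n:
    im=cv2.imread(f"pics/{n}0.png");d=np.load(f"pics/{n}0.npy");P=cloud(n,d)
    # pad
    hsv=cv2.cvtColor(im,cv2.COLOR_BGR2HSV).astype(int)
    ok=(np.hypot(P[...,0]-.427,P[...,1]-.223)<.1)&(hsv[...,1]>130)&(P[...,2]<.01)
    X=ray(n,np.argwhere(ok)[:,::-1],.003)[:,:2]*1000; r=cv2.minAreaRect(X.astype(np.float32)); print(n,"pad",np.round(r[0],1),np.round(r[1],1),r[2])
    # tall things in the region
    for x0 in np.arange(.35,.95,.1):
        print([float(np.percentile(z,98).round(2)) if len(z:=P[...,2][(P[...,0]>x0)&(P[...,0]<x0+.1)&(P[...,1]>y0)&(P[...,1]<y0+.1)&(d>0)])>20 else -1 for y0 in np.arange(-.3,.5,.1)])
```

```text
t 4.25 p [ 0.6401 -0.1559  0.0293] yaw 8.65 j6 -0.49 w 0.0599 F [-0.6  1.3  4.9]
 turn first (ax ay az) [0.001  0.0007 0.0005] ; shift in new axes [-0.1207  0.4065 -0.1536] ; shift in old axes [-0.1211  0.4066 -0.1531]
scene pad [430.8 221.7] [107.2 107.5] 6.923439979553223
[0.03, 0.06, 0.05, 0.0, 0.0, 0.01, 0.03, 0.03]
[0.03, 0.06, 0.0, 0.0, 0.0, 0.0, 0.0, 0.0]
[0.03, 0.06, 0.01, 0.01, 0.03, 0.06, 0.0, 0.0]
[0.03, 0.06, 0.0, 0.02, 0.03, 0.06, 0.11, 0.14]
[0.08, 0.08, 0.0, 0.06, 0.06, 0.0, 0.0, 0.12]
[-1, 0.01, 0.0, 0.06, 0.06, 0.0, 0.0, 0.0]
side pad [429.1 223.5] [108.3 108.6] 6.982757568359375
[0.04, 0.06, 0.05, 0.03, 0.0, 0.0, -1, -1]
[0.03, 0.06, 0.01, 0.0, 0.0, 0.0, 0.0, -1]
[0.03, 0.06, 0.0, 0.01, 0.03, 0.06, 0.0, -1]
[0.04, 0.06, 0.0, 0.01, 0.03, 0.06, 0.11, 0.12]
[0.08, 0.08, 0.0, 0.06, 0.06, 0.0, 0.0, -1]
[0.0, 0.01, 0.0, 0.06, 0.06, 0.0, 0.0, -1]
```

>>> {"fn": "apply_moves", "kwargs": {"increments": [{"grip":0.45,"dx":-0.01,"dy":0,"dz":0,"ax":0,"ay":0,"az":0},{"grip":0.45,"dx":-0.02,"dy":0,"dz":0,"ax":0,"ay":0,"az":0},{"grip":0.45,"dx":-0.025,"dy":0,"dz":0,"ax":0,"ay":0,"az":0},{"grip":0.45,"dx":-0.02,"dy":0.015,"dz":-0.0056,"ax":0,"ay":0,"az":0},{"grip":0.45,"dx":0,"dy":0.03,"dz":-0.0112,"ax":0,"ay":0,"az":0},{"grip":0.45,"dx":0,"dy":0.035,"dz":-0.0131,"ax":0,"ay":0,"az":0},{"grip":0.45,"dx":0,"dy":0.035,"dz":-0.0131,"ax":0,"ay":0,"az":0},{"grip":0.45,"dx":0,"dy":0.035,"dz":-0.0131,"ax":0,"ay":0,"az":0},{"grip":0.45,"dx":0,"dy":0.035,"dz":-0.0131,"ax":0,"ay":0,"az":0},{"grip":0.45,"dx":0,"dy":0.035,"dz":-0.0131,"ax":0,"ay":0,"az":0}]}}

```text
time_s: 5.25
position: [0.5246, 0.0504, 0.1042]
orientation: [-0.053, 0.705, 0.053, 0.705]
force: [0.6, 0.8, -0.7]
gripper_width: 0.0598
```

>>> {"fn": "apply_moves", "kwargs": {"increments": [{"grip":0.45,"dx":0,"dy":0.035,"dz":-0.013,"ax":0,"ay":0,"az":0},{"grip":0.45,"dx":0,"dy":0.035,"dz":-0.013,"ax":0,"ay":0,"az":0},{"grip":0.45,"dx":0,"dy":0.035,"dz":-0.013,"ax":0,"ay":0,"az":0},{"grip":0.45,"dx":0,"dy":0.035,"dz":-0.013,"ax":0,"ay":0,"az":0},{"grip":0.45,"dx":0,"dy":0.03,"dz":-0.0112,"ax":0,"ay":0,"az":0},{"grip":0.45,"dx":0,"dy":0.015,"dz":-0.0056,"ax":0,"ay":0,"az":0},{"grip":0.45,"dx":0.01,"dy":0,"dz":0,"ax":0,"ay":0,"az":0},{"grip":0.45,"dx":0.02,"dy":0,"dz":0,"ax":0,"ay":0,"az":0},{"grip":0.45,"dx":0.02,"dy":0,"dz":0,"ax":0,"ay":0,"az":0},{"grip":0.45,"dx":0.01,"dy":0,"dz":0,"ax":0,"ay":0,"az":0}]}}

```text
time_s: 6.25
position: [0.4295, 0.221, 0.0422]
orientation: [-0.053, 0.706, 0.053, 0.705]
force: [0.1, 1.2, -0.0]
gripper_width: 0.0597
```

Run:
```python
from h import *
wshot("w4"); plan(.430,.2225,.0278,8.6)
```

```text
t 6.3 p [0.4292 0.2209 0.0415] yaw 8.61 j6 0.19 w 0.0598 F [ 0.3 -1.3 -2.7]
 turn first (ax ay az) [ 0.0002 -0.0026  0.0006] ; shift in new axes [0.0137 0.0014 0.001 ] ; shift in old axes [0.0137 0.0014 0.001 ]
```

View pics/w4.png

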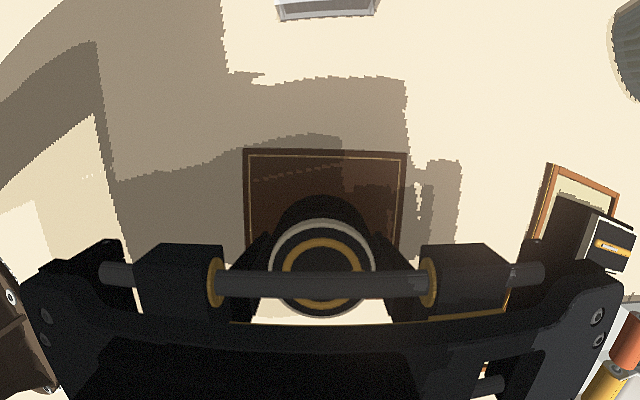

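>>> {"fn": "apply_moves", "kwargs": {"increments": [{"grip":0.45,"dx":0.009,"dy":0.0015,"dz":0.001,"ax":0,"ay":0,"az":0},{"grip":0.45,"dx":0.004,"dy":0,"dz":0,"ax":0,"ay":0,"az":0},{"grip":0.45,"dx":0,"dy":0,"dz":0,"ax":0,"ay":0,"az":0},{"grip":0.45,"dx":0.001,"dy":0,"dz":0,"ax":0,"ay":0,"az":0},{"grip":0.45,"dx":0,"dy":0,"dz":0,"ax":0,"ay":0,"az":0},{"grip":0.36,"dx":0,"dy":0,"dz":0,"ax":0,"ay":0,"az":0},{"grip":0.3,"dx":0,"dy":0,"dz":0,"ax":0,"ay":0,"az":0},{"grip":0.1,"dx":0,"dy":0,"dz":0,"ax":0,"ay":0,"az":0},{"grip":0,"dx":0,"dy":0,"dz":0,"ax":0,"ay":0,"az":0},{"grip":0,"dx":-0.01,"dy":0,"dz":0,"ax":0,"ay":0,"az":0}]}}

```text
time_s: 7.3
position: [0.4299, 0.2233, 0.0392]
orientation: [-0.054, 0.706, 0.053, 0.704]
force: [-0.6, 0.3, -0.8]
gripper_width: 0.0852
```

Run:
```python
from h import *
plan(.4505,-.150,.12,-10.5)
```

```text
t 7.3 p [0.4299 0.2233 0.0392] yaw 8.65 j6 0.19 w 0.0852 F [-0.6  0.3 -0.8]
 turn first (ax ay az) [ 0.3343 -0.0017  0.0007] ; shift in new axes [-0.0808 -0.3632  0.0883] ; shift in old axes [-0.0806 -0.3721 -0.0359]
```

>>> {"fn": "apply_moves", "kwargs": {"increments": [{"grip":0,"dx":-0.02,"dy":0,"dz":0,"ax":0,"ay":0,"az":0},{"grip":0,"dx":-0.03,"dy":0,"dz":0,"ax":0.11,"ay":0,"az":0},{"grip":0,"dx":-0.03,"dy":0,"dz":0,"ax":0.11,"ay":0,"az":0},{"grip":0,"dx":-0.01,"dy":0,"dz":0,"ax":0.114,"ay":0,"az":0},{"grip":0,"dx":0,"dy":-0.03,"dz":0.0074,"ax":0,"ay":0,"az":0},{"grip":0,"dx":0,"dy":-0.04,"dz":0.0098,"ax":0,"ay":0,"az":0},{"grip":0,"dx":0,"dy":-0.04,"dz":0.0098,"ax":0,"ay":0,"az":0},{"grip":0,"dx":0,"dy":-0.04,"dz":0.0098,"ax":0,"ay":0,"az":0},{"grip":0,"dx":0,"dy":-0.04,"dz":0.0098,"ax":0,"ay":0,"az":0},{"grip":0,"dx":0,"dy":-0.04,"dz":0.0098,"ax":0,"ay":0,"az":0}]}}

```text
time_s: 8.3
position: [0.4438, -0.0146, 0.1304]
orientation: [0.065, 0.704, -0.065, 0.704]
force: [0.8, -0.8, 0.2]
gripper_width: 0.0948
```

>>> {"fn": "apply_moves", "kwargs": {"increments": [{"grip":0,"dx":0,"dy":-0.04,"dz":0.0098,"ax":0,"ay":0,"az":0},{"grip":0,"dx":0,"dy":-0.04,"dz":0.0098,"ax":0,"ay":0,"az":0},{"grip":0,"dx":0,"dy":-0.034,"dz":0.008,"ax":0,"ay":0,"az":0},{"grip":0,"dx":0,"dy":-0.02,"dz":0.004,"ax":0,"ay":0,"az":0},{"grip":0,"dx":0.01,"dy":0,"dz":0,"ax":0,"ay":0,"az":0},{"grip":0,"dx":0.015,"dy":0,"dz":0,"ax":0,"ay":0,"az":0},{"grip":0,"dx":0,"dy":0,"dz":0,"ax":0,"ay":0,"az":0},{"grip":0,"dx":0,"dy":0,"dz":0,"ax":0,"ay":0,"az":0},{"grip":0,"dx":0,"dy":0,"dz":0,"ax":0,"ay":0,"az":0},{"grip":0,"dx":0,"dy":0,"dz":0,"ax":0,"ay":0,"az":0}]}}

```text
time_s: 9.3
position: [0.4509, -0.1502, 0.1052]
orientation: [0.064, 0.704, -0.065, 0.704]
force: [0.2, 0.6, 0.2]
gripper_width: 0.0953
```

Run:
```python
from h import *
wshot("w5"); plan(.451,-.150,.03,-10.5);wfit("w5",("long","square"),[("sq",(.4505,-.150),.005)])
```

```text
t 9.35 p [ 0.4508 -0.1503  0.1051] yaw -10.46 j6 -0.28 w 0.0956 F [-0.1  0.3  0.9]
 turn first (ax ay az) [0.0007 0.0008 0.0003] ; shift in new axes [0.0751 0.0003 0.0001] ; shift in old axes [0.0751 0.0003 0.0001]
tray long 3014 [ 0.4473 -0.1446] -7.67 rms 0.0018 medz 0.0101
tray square 1909 [ 0.6385 -0.1562] 8.33 rms 0.002 medz 0.0099
case sq 4297 [ 449.8 -149.7] [49.8 49.1] 79.3 mean [ 449.9 -149.2] medz 0.0547
```

View pics/w5.png

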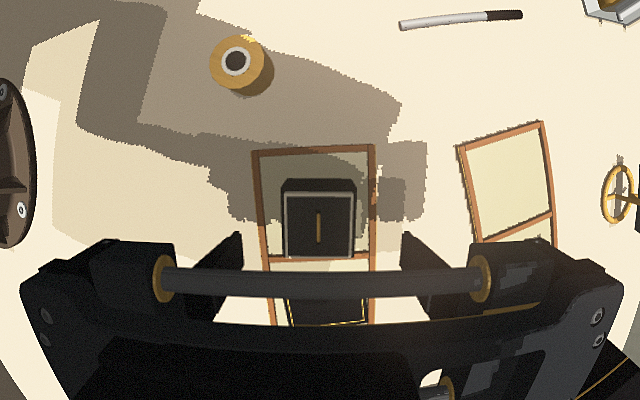

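>>> {"fn": "apply_moves", "kwargs": {"increments": [{"grip":0,"dx":0.02,"dy":0,"dz":-0.001,"ax":0,"ay":0,"az":0},{"grip":0,"dx":0.025,"dy":0,"dz":0,"ax":0,"ay":0,"az":0},{"grip":0,"dx":0.02,"dy":0,"dz":0,"ax":0,"ay":0,"az":0},{"grip":0.1,"dx":0.01,"dy":0,"dz":0,"ax":0,"ay":0,"az":0},{"grip":0.25,"dx":0,"dy":0,"dz":0,"ax":0,"ay":0,"az":0},{"grip":0.34,"dx":0,"dy":0,"dz":0,"ax":0,"ay":0,"az":0},{"grip":0.4,"dx":0,"dy":0,"dz":0,"ax":0,"ay":0,"az":0},{"grip":0.5,"dx":0,"dy":0,"dz":0,"ax":0,"ay":0,"az":0},{"grip":0.5,"dx":0,"dy":0,"dz":0,"ax":0,"ay":0,"az":0},{"grip":0.5,"dx":0,"dy":0,"dz":0,"ax":0,"ay":0,"az":0}]}}

```text
time_s: 10.35
position: [0.4498, -0.1504, 0.0303]
orientation: [0.064, 0.704, -0.065, 0.704]
force: [-1.1, -0.3, 7.2]
gripper_width: 0.0559
```

Run:
```python
from h import *
plan(.6393,-.1564,.1,8.5)
```

```text
t 10.35 p [ 0.4498 -0.1504  0.0303] yaw -10.48 j6 -0.28 w 0.0559 F [-1.1 -0.3  7.2]
 turn first (ax ay az) [-0.3314  0.0009  0.0005] ; shift in new axes [-0.0697 -0.0339  0.1865] ; shift in old axes [-0.0696  0.0286  0.1875]
```

>>> {"fn": "apply_moves", "kwargs": {"increments": [{"grip":0.5,"dx":-0.01,"dy":0,"dz":0,"ax":0,"ay":0,"az":0},{"grip":0.5,"dx":-0.02,"dy":0,"dz":0,"ax":0,"ay":0,"az":0},{"grip":0.5,"dx":-0.025,"dy":0,"dz":0,"ax":-0.081,"ay":0,"az":0},{"grip":0.5,"dx":-0.015,"dy":0,"dz":0,"ax":-0.1,"ay":0,"az":0},{"grip":0.5,"dx":0,"dy":0,"dz":0,"ax":-0.1,"ay":0,"az":0},{"grip":0.5,"dx":0,"dy":0,"dz":0,"ax":-0.05,"ay":0,"az":0},{"grip":0.5,"dx":0,"dy":-0.004,"dz":0.02,"ax":0,"ay":0,"az":0},{"grip":0.5,"dx":0,"dy":-0.007,"dz":0.04,"ax":0,"ay":0,"az":0},{"grip":0.5,"dx":0,"dy":-0.008,"dz":0.045,"ax":0,"ay":0,"az":0},{"grip":0.5,"dx":0,"dy":-0.008,"dz":0.045,"ax":0,"ay":0,"az":0}]}}

```text
time_s: 11.35
position: [0.6035, -0.1549, 0.1006]
orientation: [-0.052, 0.705, 0.052, 0.705]
force: [0.9, -0.4, -2.5]
gripper_width: 0.056
```

>>> {"fn": "apply_moves", "kwargs": {"increments": [{"grip":0.5,"dx":0,"dy":-0.006,"dz":0.026,"ax":0,"ay":0,"az":0},{"grip":0.5,"dx":0,"dy":-0.001,"dz":0.01,"ax":0,"ay":0,"az":0},{"grip":0.5,"dx":0,"dy":0,"dz":0,"ax":0,"ay":0,"az":0},{"grip":0.5,"dx":0.015,"dy":0,"dz":0,"ax":0,"ay":0,"az":0},{"grip":0.5,"dx":0.02,"dy":0,"dz":0,"ax":0,"ay":0,"az":0},{"grip":0.5,"dx":0.015,"dy":0,"dz":0,"ax":0,"ay":0,"az":0},{"grip":0.5,"dx":0.01,"dy":0,"dz":0,"ax":0,"ay":0,"az":0},{"grip":0.5,"dx":0,"dy":0,"dz":0,"ax":0,"ay":0,"az":0},{"grip":0.5,"dx":0,"dy":0,"dz":0,"ax":0,"ay":0,"az":0},{"grip":0.5,"dx":0,"dy":0,"dz":0,"ax":0,"ay":0,"az":0}]}}

```text
time_s: 12.35
position: [0.6389, -0.1567, 0.0404]
orientation: [-0.052, 0.705, 0.052, 0.706]
force: [-0.4, 0.5, -1.2]
gripper_width: 0.0557
```

Run:
```python
from h import *
wshot("w6"); plan(.6393,-.1569,.0303,8.5);wfit("w6",("square",),[("sq",(.639,-.157),.014)])
```

```text
t 12.4 p [ 0.6389 -0.1567  0.0404] yaw 8.48 j6 -0.49 w 0.0559 F [ 0.6  0.1 -0.5]
 turn first (ax ay az) [-0.0003  0.0011  0.0006] ; shift in new axes [ 0.0101 -0.0003  0.0003] ; shift in old axes [ 0.0101 -0.0003  0.0003]
tray square 3145 [ 0.64   -0.1566] 8.6 rms 0.0022 medz 0.0101
case sq 6629 [ 639.6 -155.9] [74.9 50.6] 8.4 mean [ 638.9 -150.4] medz 0.0647
```

View pics/w6.png

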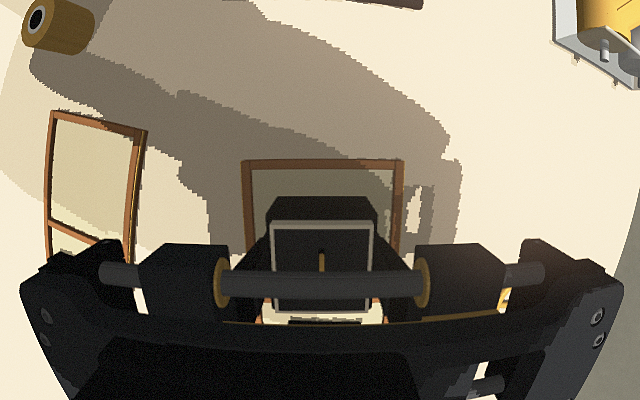

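>>> {"fn": "apply_moves", "kwargs": {"increments": [{"grip":0.5,"dx":0.005,"dy":0,"dz":0.0005,"ax":0,"ay":0,"az":0},{"grip":0.5,"dx":0.003,"dy":0,"dz":0,"ax":0,"ay":0,"az":0},{"grip":0.5,"dx":0.0015,"dy":0,"dz":0,"ax":0,"ay":0,"az":0},{"grip":0.5,"dx":0.0005,"dy":0,"dz":0,"ax":0,"ay":0,"az":0},{"grip":0.5,"dx":0,"dy":0,"dz":0,"ax":0,"ay":0,"az":0},{"grip":0.4,"dx":0,"dy":0,"dz":0,"ax":0,"ay":0,"az":0},{"grip":0.33,"dx":0,"dy":0,"dz":0,"ax":0,"ay":0,"az":0},{"grip":0.15,"dx":0,"dy":0,"dz":0,"ax":0,"ay":0,"az":0},{"grip":0,"dx":0,"dy":0,"dz":0,"ax":0,"ay":0,"az":0},{"grip":0,"dx":-0.01,"dy":0,"dz":0,"ax":0,"ay":0,"az":0}]}}

```text
time_s: 13.4
position: [0.6385, -0.1563, 0.0388]
orientation: [-0.052, 0.706, 0.053, 0.704]
force: [0.0, -0.9, -0.9]
gripper_width: 0.0823
```

>>> {"fn": "apply_moves", "kwargs": {"increments": [{"grip":0,"dx":-0.02,"dy":0,"dz":0,"ax":0,"ay":0,"az":0},{"grip":0,"dx":-0.03,"dy":0,"dz":0,"ax":0,"ay":0,"az":0},{"grip":0,"dx":-0.03,"dy":0,"dz":0,"ax":0,"ay":0,"az":0},{"grip":0,"dx":-0.02,"dy":0,"dz":0,"ax":0,"ay":0,"az":0},{"grip":0,"dx":-0.01,"dy":0,"dz":0,"ax":0,"ay":0,"az":0},{"grip":0,"dx":0,"dy":0,"dz":0,"ax":0,"ay":0,"az":0},{"grip":0,"dx":0,"dy":0,"dz":0,"ax":0,"ay":0,"az":0},{"grip":0,"dx":0,"dy":0,"dz":0,"ax":0,"ay":0,"az":0},{"grip":0,"dx":0,"dy":0,"dz":0,"ax":0,"ay":0,"az":0},{"grip":0,"dx":0,"dy":0,"dz":0,"ax":0,"ay":0,"az":0}]}}

```text
time_s: 14.4
position: [0.6389, -0.1564, 0.1489]
orientation: [-0.052, 0.706, 0.052, 0.705]
force: [0.4, 0.8, 0.5]
gripper_width: 0.0952
```

Run:
```python
from h import *
wshot("w7"); plan(.650,.2525,.15,85);wfit("w7",("square",),[("sq",(.639,-.157),.005)])
for n in ("scene","side"):
    im=cv2.imread(f"pics/{n}0.png");d=np.load(f"pics/{n}0.npy");P=cloud(n,d)
    ok=(P[...,2]>.09)&(P[...,0]>.5)&(P[...,0]<.9)&(P[...,1]>.2)&(P[...,1]<.5)&(d>0)
    print(n,P[ok].min(0).round(3),P[ok].max(0).round(3))
```

```text
t 14.45 p [ 0.639  -0.1564  0.149 ] yaw 8.48 j6 -0.49 w 0.0951 F [-0.4 -0.5 -0.1]
 turn first (ax ay az) [-1.3356e+00 -4.0000e-04 -8.0000e-04] ; shift in new axes [-0.001   0.0247  0.4084] ; shift in old axes [-0.0009  0.4029  0.0712]
tray square 2942 [ 0.6397 -0.1559] 8.63 rms 0.0021 medz 0.01
case sq 3039 [ 640.2 -155.7] [48.6 48.6] 8.6 mean [ 640.1 -155.1] medz 0.0547
scene [0.676 0.392 0.09 ] [0.772 0.488 0.148]
side [0.683 0.395 0.09 ] [0.742 0.425 0.124]
```

View pics/w7.png

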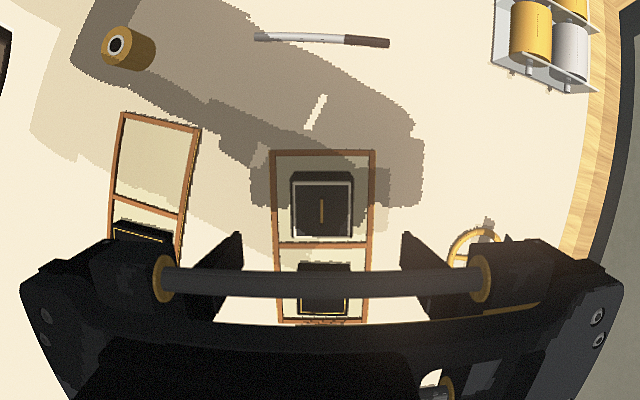

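>>> {"fn": "apply_moves", "kwargs": {"increments": [{"grip":0,"dx":0,"dy":0.04,"dz":0.007,"ax":0,"ay":0,"az":0},{"grip":0,"dx":0,"dy":0.04,"dz":0.007,"ax":0,"ay":0,"az":0},{"grip":0,"dx":0,"dy":0.04,"dz":0.007,"ax":0,"ay":0,"az":0},{"grip":0,"dx":0,"dy":0.04,"dz":0.007,"ax":0,"ay":0,"az":0},{"grip":0,"dx":0,"dy":0.04,"dz":0.007,"ax":0,"ay":0,"az":0},{"grip":0,"dx":0,"dy":0.04,"dz":0.007,"ax":0,"ay":0,"az":0},{"grip":0,"dx":0,"dy":0.04,"dz":0.007,"ax":0,"ay":0,"az":0},{"grip":0,"dx":0,"dy":0.04,"dz":0.007,"ax":0,"ay":0,"az":0},{"grip":0,"dx":0,"dy":0.04,"dz":0.007,"ax":0,"ay":0,"az":0},{"grip":0,"dx":0,"dy":0.043,"dz":0.008,"ax":0,"ay":0,"az":0}]}}

```text
time_s: 15.45
position: [0.6497, 0.2541, 0.1495]
orientation: [-0.052, 0.705, 0.052, 0.705]
force: [0.4, -0.9, 0.3]
gripper_width: 0.0952
```

>>> {"fn": "apply_moves", "kwargs": {"increments": [{"grip":0,"dx":0,"dy":0,"dz":0,"ax":-0.14,"ay":0,"az":0},{"grip":0,"dx":0,"dy":0,"dz":0,"ax":-0.14,"ay":0,"az":0},{"grip":0,"dx":0,"dy":0,"dz":0,"ax":-0.14,"ay":0,"az":0},{"grip":0,"dx":0,"dy":0,"dz":0,"ax":-0.14,"ay":0,"az":0},{"grip":0,"dx":0,"dy":0,"dz":0,"ax":-0.14,"ay":0,"az":0},{"grip":0,"dx":0,"dy":0,"dz":0,"ax":-0.14,"ay":0,"az":0},{"grip":0,"dx":0,"dy":0,"dz":0,"ax":-0.14,"ay":0,"az":0},{"grip":0,"dx":0,"dy":0,"dz":0,"ax":-0.14,"ay":0,"az":0},{"grip":0,"dx":0,"dy":0,"dz":0,"ax":-0.14,"ay":0,"az":0},{"grip":0,"dx":0,"dy":0,"dz":0,"ax":-0.075,"ay":0,"az":0}]}}

```text
time_s: 16.45
position: [0.6499, 0.2526, 0.1493]
orientation: [-0.479, 0.52, 0.479, 0.52]
force: [-0.2, 0.3, 0.4]
gripper_width: 0.0953
```

Run:
```python
from h import *
wshot("w8"); plan(.650,.2525,.03,85);wfit("w8",("round",),[("long",(.65,.2525),.005)])
```

```text
t 16.5 p [0.6499 0.2526 0.1493] yaw 85.43 j6 -1.21 w 0.095 F [-0.3 -0.2  0.1]
 turn first (ax ay az) [ 0.0074 -0.0003 -0.0003] ; shift in new axes [ 1.193e-01 -1.000e-04 -1.000e-04] ; shift in old axes [ 0.1193 -0.0002 -0.    ]
tray round 3000 [0.6486 0.2487] -3.24 rms 0.002 medz 0.01
case long 3328 [650.8 254.3] [37.  68.6] 85.3 mean [649.8 254.3] medz 0.0548
```

View pics/w8.png

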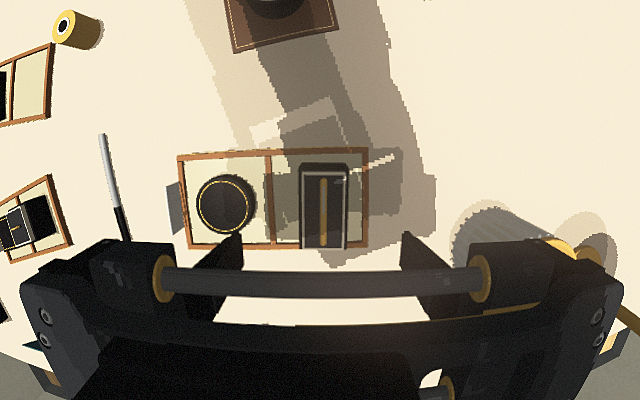

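>>> {"fn": "apply_moves", "kwargs": {"increments": [{"grip":0.26,"dx":0,"dy":-0.001,"dz":0.0017,"ax":0,"ay":0,"az":0},{"grip":0.26,"dx":0.02,"dy":0,"dz":0,"ax":0,"ay":0,"az":0},{"grip":0.26,"dx":0.03,"dy":0,"dz":0,"ax":0,"ay":0,"az":0},{"grip":0.26,"dx":0.03,"dy":0,"dz":0,"ax":0,"ay":0,"az":0},{"grip":0.26,"dx":0.025,"dy":0,"dz":0,"ax":0,"ay":0,"az":0},{"grip":0.26,"dx":0.014,"dy":0,"dz":0,"ax":0,"ay":0,"az":0},{"grip":0.4,"dx":0,"dy":0,"dz":0,"ax":0,"ay":0,"az":0},{"grip":0.5,"dx":0,"dy":0,"dz":0,"ax":0,"ay":0,"az":0},{"grip":0.6,"dx":0,"dy":0,"dz":0,"ax":0,"ay":0,"az":0},{"grip":0.6,"dx":0,"dy":0,"dz":0,"ax":0,"ay":0,"az":0}]}}

```text
time_s: 17.5
position: [0.6516, 0.2544, 0.032]
orientation: [-0.478, 0.521, 0.477, 0.522]
force: [0.3, 1.7, 2.7]
gripper_width: 0.0439
```

Run:
```python
from h import *
plan(.4477,-.1445,.1,82.4)
```

```text
t 17.5 p [0.6516 0.2544 0.032 ] yaw 84.96 j6 -1.2 w 0.0439 F [0.3 1.7 2.7]
 turn first (ax ay az) [0.0446 0.0007 0.0019] ; shift in new axes [-0.068   0.1494 -0.4223] ; shift in old axes [-0.0686  0.1679 -0.4152]
```

>>> {"fn": "apply_moves", "kwargs": {"increments": [{"grip":0.6,"dx":-0.01,"dy":0,"dz":0,"ax":0,"ay":0,"az":0},{"grip":0.6,"dx":-0.02,"dy":0,"dz":0,"ax":0,"ay":0,"az":0},{"grip":0.6,"dx":-0.03,"dy":0,"dz":0,"ax":0.025,"ay":0,"az":0},{"grip":0.6,"dx":-0.015,"dy":0,"dz":0,"ax":0.02,"ay":0,"az":0},{"grip":0.6,"dx":0,"dy":0.007,"dz":-0.02,"ax":0,"ay":0,"az":0},{"grip":0.6,"dx":0,"dy":0.0141,"dz":-0.04,"ax":0,"ay":0,"az":0},{"grip":0.6,"dx":0,"dy":0.0141,"dz":-0.04,"ax":0,"ay":0,"az":0},{"grip":0.6,"dx":0,"dy":0.0141,"dz":-0.04,"ax":0,"ay":0,"az":0},{"grip":0.6,"dx":0,"dy":0.0141,"dz":-0.04,"ax":0,"ay":0,"az":0},{"grip":0.6,"dx":0,"dy":0.0141,"dz":-0.04,"ax":0,"ay":0,"az":0}]}}

```text
time_s: 18.5
position: [0.5442, 0.0452, 0.1062]
orientation: [-0.466, 0.532, 0.465, 0.532]
force: [0.9, -0.7, -0.6]
gripper_width: 0.0444
```

>>> {"fn": "apply_moves", "kwargs": {"increments": [{"grip":0.6,"dx":0,"dy":0.0141,"dz":-0.04,"ax":0,"ay":0,"az":0},{"grip":0.6,"dx":0,"dy":0.0141,"dz":-0.04,"ax":0,"ay":0,"az":0},{"grip":0.6,"dx":0,"dy":0.0141,"dz":-0.04,"ax":0,"ay":0,"az":0},{"grip":0.6,"dx":0,"dy":0.0141,"dz":-0.04,"ax":0,"ay":0,"az":0},{"grip":0.6,"dx":0,"dy":0.01,"dz":-0.03,"ax":0,"ay":0,"az":0},{"grip":0.6,"dx":0,"dy":0.0046,"dz":-0.0123,"ax":0,"ay":0,"az":0},{"grip":0.6,"dx":0,"dy":0,"dz":0,"ax":0,"ay":0,"az":0},{"grip":0.6,"dx":0.02,"dy":0,"dz":0,"ax":0,"ay":0,"az":0},{"grip":0.6,"dx":0.02,"dy":0,"dz":0,"ax":0,"ay":0,"az":0},{"grip":0.6,"dx":0.01,"dy":0,"dz":0,"ax":0,"ay":0,"az":0}]}}

```text
time_s: 19.5
position: [0.4482, -0.1435, 0.0546]
orientation: [-0.466, 0.532, 0.466, 0.532]
force: [0.0, -0.2, 0.1]
gripper_width: 0.044
```

Run:
```python
from h import *
wshot("w9"); plan(.4485,-.1445,.032,82.4);wfit("w9",("long",),[("long",(.448,-.144),.030)])
```

```text
t 19.55 p [ 0.4478 -0.1435  0.0538] yaw 82.45 j6 -1.89 w 0.0436 F [-0.1 -0.2 -2.6]
 turn first (ax ay az) [ 0.0008  0.0007 -0.0022] ; shift in new axes [ 0.0218 -0.0008 -0.0009] ; shift in old axes [ 0.0218 -0.0008 -0.0009]
tray long 4325 [ 0.4469 -0.144 ] -7.54 rms 0.0021 medz 0.01
case long 7281 [ 445.2 -143.5] [62.4 66.3] 82.5 mean [ 439.3 -142.4] medz 0.0775
```

View pics/w9.png

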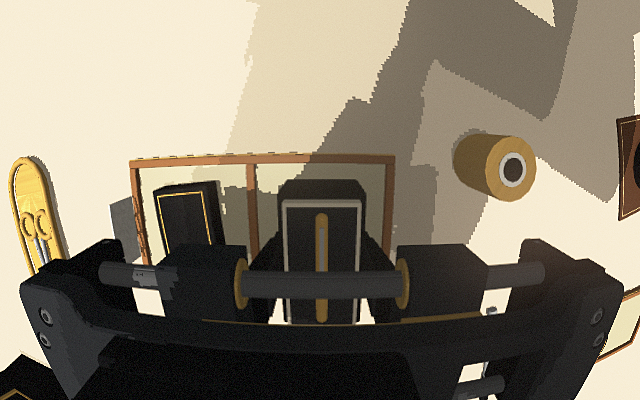

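>>> {"fn": "apply_moves", "kwargs": {"increments": [{"grip":0.6,"dx":0.01,"dy":-0.0004,"dz":-0.0007,"ax":0,"ay":0,"az":0},{"grip":0.6,"dx":0.007,"dy":0,"dz":0,"ax":0,"ay":0,"az":0},{"grip":0.6,"dx":0.0035,"dy":0,"dz":0,"ax":0,"ay":0,"az":0},{"grip":0.6,"dx":0.001,"dy":0,"dz":0,"ax":0,"ay":0,"az":0},{"grip":0.6,"dx":0,"dy":0,"dz":0,"ax":0,"ay":0,"az":0},{"grip":0.52,"dx":0,"dy":0,"dz":0,"ax":0,"ay":0,"az":0},{"grip":0.45,"dx":0,"dy":0,"dz":0,"ax":0,"ay":0,"az":0},{"grip":0.3,"dx":0,"dy":0,"dz":0,"ax":0,"ay":0,"az":0},{"grip":0.26,"dx":0,"dy":0,"dz":0,"ax":0,"ay":0,"az":0},{"grip":0.26,"dx":-0.01,"dy":0,"dz":0,"ax":0,"ay":0,"az":0}]}}

```text
time_s: 20.55
position: [0.4478, -0.1453, 0.0438]
orientation: [-0.465, 0.532, 0.466, 0.532]
force: [-0.1, 0.4, 0.8]
gripper_width: 0.0684
```

>>> {"fn": "apply_moves", "kwargs": {"increments": [{"grip":0.26,"dx":-0.02,"dy":0,"dz":0,"ax":0,"ay":0,"az":0},{"grip":0.26,"dx":-0.03,"dy":0,"dz":0,"ax":0,"ay":0,"az":0},{"grip":0.26,"dx":-0.03,"dy":0,"dz":0,"ax":0,"ay":0,"az":0},{"grip":0.1,"dx":-0.02,"dy":0,"dz":0,"ax":0,"ay":0,"az":0},{"grip":0,"dx":-0.01,"dy":0,"dz":0,"ax":0,"ay":0,"az":0},{"grip":0,"dx":0,"dy":0,"dz":0,"ax":0,"ay":0,"az":0},{"grip":0,"dx":0,"dy":0,"dz":0,"ax":0,"ay":0,"az":0},{"grip":0,"dx":0,"dy":0,"dz":0,"ax":0,"ay":0,"az":0},{"grip":0,"dx":0,"dy":0,"dz":0,"ax":0,"ay":0,"az":0},{"grip":0,"dx":0,"dy":0,"dz":0,"ax":0,"ay":0,"az":0}]}}

```text
time_s: 21.55
position: [0.4481, -0.1454, 0.1535]
orientation: [-0.465, 0.532, 0.466, 0.532]
force: [0.5, 0.6, 0.0]
gripper_width: 0.0951
```

Run:
```python
from h import *
wshot("w10"); plan(.430,.223,.15,8.6);wfit("w10",("long",),[("long",(.448,-.144),.005)])
```

```text
t 21.6 p [ 0.4481 -0.1454  0.1536] yaw 82.39 j6 -1.89 w 0.0956 F [ 0.   1.  -0.9]
 turn first (ax ay az) [ 1.2878e+00 -4.0000e-04 -1.0000e-03] ; shift in new axes [0.0036 0.367  0.0372] ; shift in old axes [0.0038 0.0668 0.3627]
tray long 2918 [ 0.4464 -0.1442] -7.57 rms 0.002 medz 0.01
case long 3230 [ 447.4 -144.9] [37.  69.5] 81.9 mean [ 446.8 -144.8] medz 0.0548
```

View pics/w10.png

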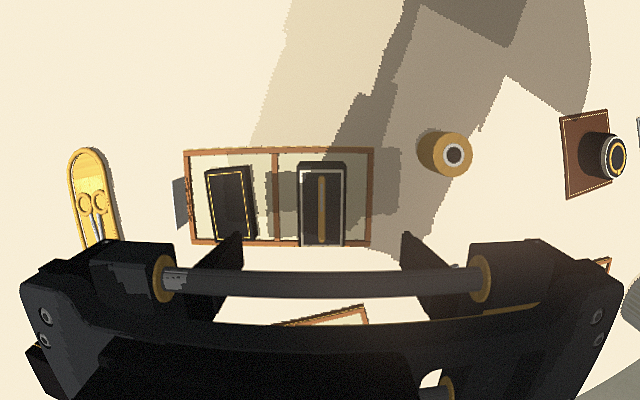

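>>> {"fn": "apply_moves", "kwargs": {"increments": [{"grip":0,"dx":0,"dy":0.007,"dz":0.038,"ax":0,"ay":0,"az":0},{"grip":0,"dx":0,"dy":0.007,"dz":0.038,"ax":0,"ay":0,"az":0},{"grip":0,"dx":0,"dy":0.007,"dz":0.038,"ax":0,"ay":0,"az":0},{"grip":0,"dx":0,"dy":0.007,"dz":0.038,"ax":0,"ay":0,"az":0},{"grip":0,"dx":0,"dy":0.007,"dz":0.038,"ax":0,"ay":0,"az":0},{"grip":0,"dx":0,"dy":0.007,"dz":0.038,"ax":0,"ay":0,"az":0},{"grip":0,"dx":0,"dy":0.007,"dz":0.038,"ax":0,"ay":0,"az":0},{"grip":0,"dx":0,"dy":0.007,"dz":0.038,"ax":0,"ay":0,"az":0},{"grip":0,"dx":0,"dy":0.006,"dz":0.035,"ax":0,"ay":0,"az":0},{"grip":0,"dx":0,"dy":0.005,"dz":0.024,"ax":0,"ay":0,"az":0}]}}

```text
time_s: 22.6
position: [0.4296, 0.2253, 0.1539]
orientation: [-0.466, 0.532, 0.466, 0.532]
force: [-0.4, -0.1, 0.8]
gripper_width: 0.0952
```

>>> {"fn": "apply_moves", "kwargs": {"increments": [{"grip":0,"dx":0,"dy":0,"dz":0,"ax":0.148,"ay":0,"az":0},{"grip":0,"dx":0,"dy":0,"dz":0,"ax":0.148,"ay":0,"az":0},{"grip":0,"dx":0,"dy":0,"dz":0,"ax":0.148,"ay":0,"az":0},{"grip":0,"dx":0,"dy":0,"dz":0,"ax":0.148,"ay":0,"az":0},{"grip":0,"dx":0,"dy":0,"dz":0,"ax":0.148,"ay":0,"az":0},{"grip":0,"dx":0.01,"dy":0,"dz":0,"ax":0.148,"ay":0,"az":0},{"grip":0,"dx":0.01,"dy":0,"dz":0,"ax":0.148,"ay":0,"az":0},{"grip":0,"dx":0.01,"dy":0,"dz":0,"ax":0.148,"ay":0,"az":0},{"grip":0,"dx":0.01,"dy":0,"dz":0,"ax":0.148,"ay":0,"az":0},{"grip":0,"dx":0.01,"dy":0,"dz":0,"ax":0.148,"ay":0,"az":0}]}}

```text
time_s: 23.6
position: [0.4298, 0.2232, 0.1035]
orientation: [0.017, 0.707, -0.017, 0.707]
force: [0.1, 0.3, 0.1]
gripper_width: 0.0948
```

Run:
```python
from h import *
wshot("w11"); plan(.430,.223,.028,-3.2);wfit("w11",("round",),[("round",(.43,.223),.003)])
```

```text
t 23.65 p [0.4294 0.223  0.1022] yaw -3.29 j6 0.4 w 0.0951 F [-0.  -0.7 -2.1]
 turn first (ax ay az) [-0.0015 -0.002   0.0009] ; shift in new axes [0.0742 0.     0.0006] ; shift in old axes [0.0742 0.0001 0.0008]
tray round 1796 [0.6474 0.2487] -3.34 rms 0.0022 medz 0.0099
case round 4023 [431.6 223.6] [52.2 51.9] 87.3 mean [431.6 224.2] medz 0.0529
```

View pics/w11.png

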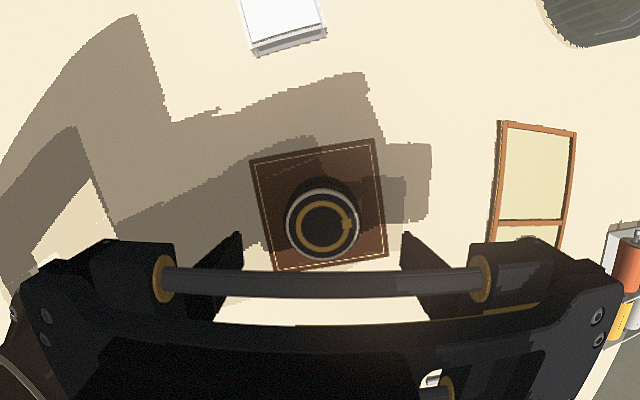

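Round case stands flat on the pad at (322,225), 1–2 mm from the TCP line. Descend and grip.

>>> {"fn": "apply_moves", "kwargs": {"increments": [{"grip":0,"dx":0.015,"dy":0.0008,"dz":0.0018,"ax":0,"ay":0,"az":0},{"grip":0,"dx":0.025,"dy":0,"dz":0,"ax":0,"ay":0,"az":0},{"grip":0,"dx":0.02,"dy":0,"dz":0,"ax":0,"ay":0,"az":0},{"grip":0.1,"dx":0.013,"dy":0,"dz":0,"ax":0,"ay":0,"az":0},{"grip":0.2,"dx":0,"dy":0,"dz":0,"ax":0,"ay":0,"az":0},{"grip":0.3,"dx":0,"dy":0,"dz":0,"ax":0,"ay":0,"az":0},{"grip":0.37,"dx":0,"dy":0,"dz":0,"ax":0,"ay":0,"az":0},{"grip":0.45,"dx":0,"dy":0,"dz":0,"ax":0,"ay":0,"az":0},{"grip":0.45,"dx":0,"dy":0,"dz":0,"ax":0,"ay":0,"az":0},{"grip":0.45,"dx":0,"dy":0,"dz":0,"ax":0,"ay":0,"az":0}]}}

```text
time_s: 24.65
position: [0.432, 0.224, 0.0318]
orientation: [0.015, 0.707, -0.015, 0.707]
force: [-1.3, 0.3, 6.8]
gripper_width: 0.0596
```

Run:
```python
from h import *
plan(.6484,.2486,.105,-3.2)
```

```text
t 24.65 p [0.432  0.224  0.0318] yaw -2.39 j6 0.38 w 0.0596 F [-1.3  0.3  6.8]
 turn first (ax ay az) [ 0.0141  0.0011 -0.0003] ; shift in new axes [-0.0732  0.0366  0.2147] ; shift in old axes [-0.073   0.0336  0.2153]
```

>>> {"fn": "apply_moves", "kwargs": {"increments": [{"grip":0.45,"dx":-0.01,"dy":0,"dz":0,"ax":0,"ay":0,"az":0},{"grip":0.45,"dx":-0.02,"dy":0,"dz":0,"ax":0,"ay":0,"az":0},{"grip":0.45,"dx":-0.025,"dy":0,"dz":0,"ax":0.014,"ay":0,"az":0},{"grip":0.45,"dx":-0.02,"dy":0.003,"dz":0.018,"ax":0,"ay":0,"az":0},{"grip":0.45,"dx":0,"dy":0.006,"dz":0.035,"ax":0,"ay":0,"az":0},{"grip":0.45,"dx":0,"dy":0.007,"dz":0.04,"ax":0,"ay":0,"az":0},{"grip":0.45,"dx":0,"dy":0.007,"dz":0.04,"ax":0,"ay":0,"az":0},{"grip":0.45,"dx":0,"dy":0.007,"dz":0.04,"ax":0,"ay":0,"az":0},{"grip":0.45,"dx":0,"dy":0.0046,"dz":0.03,"ax":0,"ay":0,"az":0},{"grip":0.45,"dx":0,"dy":0.002,"dz":0.0117,"ax":0,"ay":0,"az":0}]}}

```text
time_s: 25.65
position: [0.6504, 0.2483, 0.1065]
orientation: [0.02, 0.706, -0.02, 0.707]
force: [0.1, -0.1, -1.5]
gripper_width: 0.0599
```

>>> {"fn": "apply_moves", "kwargs": {"increments": [{"grip":0.45,"dx":0,"dy":0,"dz":0,"ax":0,"ay":0,"az":0},{"grip":0.45,"dx":0.015,"dy":0,"dz":0,"ax":0,"ay":0,"az":0},{"grip":0.45,"dx":0.02,"dy":0,"dz":0,"ax":0,"ay":0,"az":0},{"grip":0.45,"dx":0.015,"dy":0,"dz":0,"ax":0,"ay":0,"az":0},{"grip":0.45,"dx":0.006,"dy":0,"dz":0,"ax":0,"ay":0,"az":0},{"grip":0.45,"dx":0,"dy":0,"dz":0,"ax":0,"ay":0,"az":0},{"grip":0.45,"dx":0,"dy":0,"dz":0,"ax":0,"ay":0,"az":0},{"grip":0.45,"dx":0,"dy":0,"dz":0,"ax":0,"ay":0,"az":0},{"grip":0.45,"dx":0,"dy":0,"dz":0,"ax":0,"ay":0,"az":0},{"grip":0.45,"dx":0,"dy":0,"dz":0,"ax":0,"ay":0,"az":0}]}}

```text
time_s: 26.65
position: [0.6483, 0.2485, 0.0506]
orientation: [0.02, 0.707, -0.02, 0.707]
force: [0.1, -1.1, -0.9]
gripper_width: 0.0596
```

Run:
```python
from h import *
wshot("w12"); plan(.6484,.2486,.034,-3.2);wfit("w12",("round",),[("round",(.648,.2486),.020)])
```

```text
t 26.7 p [0.6483 0.2485 0.0505] yaw -3.21 j6 0.33 w 0.0598 F [ 0.3  0.  -1.5]
 turn first (ax ay az) [-0.0001  0.0005 -0.0001] ; shift in new axes [0.0165 0.0001 0.0001] ; shift in old axes [0.0165 0.0001 0.0001]
tray round 2853 [0.6494 0.2485] -3.23 rms 0.0018 medz 0.01
case round 5493 [645.8 252.4] [58.  64.1] 53.4 mean [649.4 254.1] medz 0.0715
```

View pics/w12.png

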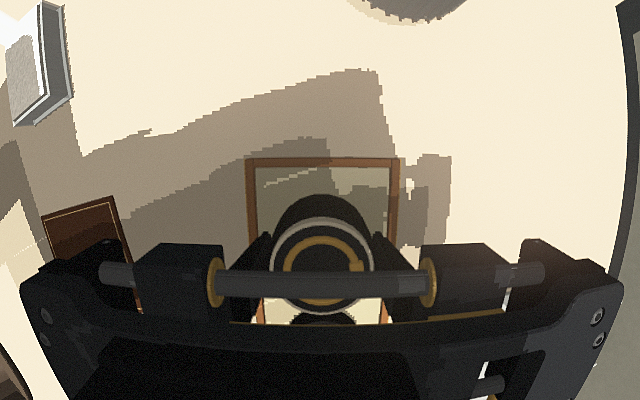

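>>> {"fn": "apply_moves", "kwargs": {"increments": [{"grip":0.45,"dx":0.007,"dy":0,"dz":0.0005,"ax":0,"ay":0,"az":0},{"grip":0.45,"dx":0.005,"dy":0,"dz":0,"ax":0,"ay":0,"az":0},{"grip":0.45,"dx":0.002,"dy":0,"dz":0,"ax":0,"ay":0,"az":0},{"grip":0.45,"dx":0.001,"dy":0,"dz":0,"ax":0,"ay":0,"az":0},{"grip":0.45,"dx":0.001,"dy":0,"dz":0,"ax":0,"ay":0,"az":0},{"grip":0.45,"dx":0,"dy":0,"dz":0,"ax":0,"ay":0,"az":0},{"grip":0.45,"dx":0,"dy":0,"dz":0,"ax":0,"ay":0,"az":0},{"grip":0.45,"dx":0,"dy":0,"dz":0,"ax":0,"ay":0,"az":0},{"grip":0.45,"dx":0,"dy":0,"dz":0,"ax":0,"ay":0,"az":0},{"grip":0.45,"dx":0,"dy":0,"dz":0,"ax":0,"ay":0,"az":0}]}}

```text
time_s: 27.7
position: [0.6487, 0.2484, 0.0341]
orientation: [0.02, 0.707, -0.02, 0.707]
force: [-0.6, 0.2, -1.9]
gripper_width: 0.0597
```

Run:
```python
from h import *
plan()
im,d=optics.get_image("side"); P=cloud("side",d)
cv2.imwrite("pics/side1.png",cv2.resize(im[200:380,100:280,::-1],(720,720)))
```

```text
t 27.7 p [0.6487 0.2484 0.0341] yaw -3.21 j6 0.33 w 0.0597 F [-0.6  0.2 -1.9]
 turn first (ax ay az) [-0.      0.0001  0.0001] ; shift in new axes [0. 0. 0.] ; shift in old axes [0. 0. 0.]
```

View pics/side1.png

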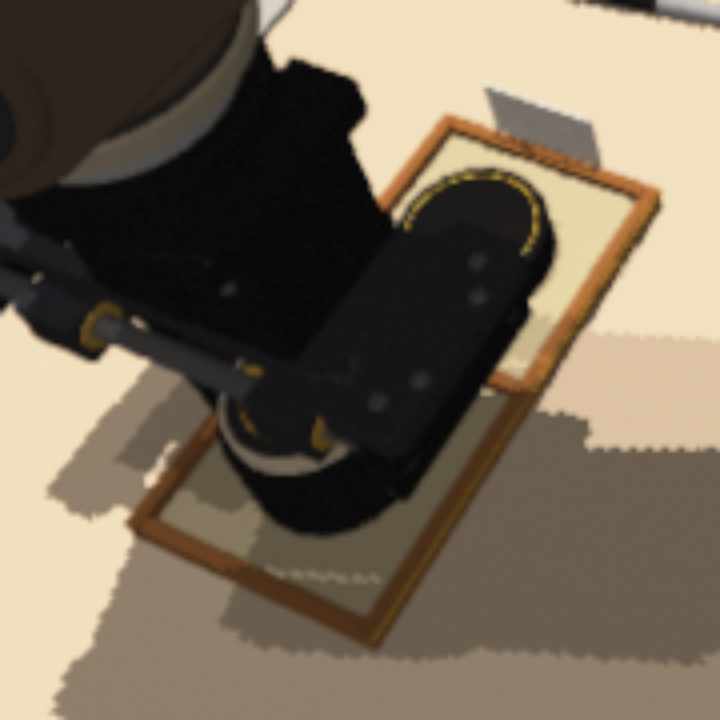

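>>> {"fn": "apply_moves", "kwargs": {"increments": [{"grip":0.45,"dx":0.0005,"dy":0,"dz":0,"ax":0,"ay":0,"az":0},{"grip":0.45,"dx":0,"dy":0,"dz":0,"ax":0,"ay":0,"az":0},{"grip":0.45,"dx":0.0005,"dy":0,"dz":0,"ax":0,"ay":0,"az":0},{"grip":0.45,"dx":0,"dy":0,"dz":0,"ax":0,"ay":0,"az":0},{"grip":0.45,"dx":0,"dy":0,"dz":0,"ax":0,"ay":0,"az":0},{"grip":0.45,"dx":0,"dy":0,"dz":0,"ax":0,"ay":0,"az":0},{"grip":0.45,"dx":0,"dy":0,"dz":0,"ax":0,"ay":0,"az":0},{"grip":0.45,"dx":0,"dy":0,"dz":0,"ax":0,"ay":0,"az":0},{"grip":0.45,"dx":0,"dy":0,"dz":0,"ax":0,"ay":0,"az":0},{"grip":0.45,"dx":0,"dy":0,"dz":0,"ax":0,"ay":0,"az":0}]}}

```text
time_s: 28.75
position: [0.6487, 0.2484, 0.0339]
orientation: [0.02, 0.707, -0.02, 0.707]
force: [-2.2, -0.2, 7.2]
gripper_width: 0.0596
```

Contact: the force has risen to 7 N with only 0.2 mm of travel. Release and lift.

>>> {"fn": "apply_moves", "kwargs": {"increments": [{"grip":0.45,"dx":-0.0005,"dy":0,"dz":0,"ax":0,"ay":0,"az":0},{"grip":0.4,"dx":0,"dy":0,"dz":0,"ax":0,"ay":0,"az":0},{"grip":0.36,"dx":0,"dy":0,"dz":0,"ax":0,"ay":0,"az":0},{"grip":0.3,"dx":0,"dy":0,"dz":0,"ax":0,"ay":0,"az":0},{"grip":0.15,"dx":0,"dy":0,"dz":0,"ax":0,"ay":0,"az":0},{"grip":0,"dx":0,"dy":0,"dz":0,"ax":0,"ay":0,"az":0},{"grip":0,"dx":0,"dy":0,"dz":0,"ax":0,"ay":0,"az":0},{"grip":0,"dx":-0.015,"dy":0,"dz":0,"ax":0,"ay":0,"az":0},{"grip":0,"dx":-0.03,"dy":0,"dz":0,"ax":0,"ay":0,"az":0},{"grip":0,"dx":-0.03,"dy":0,"dz":0,"ax":0,"ay":0,"az":0}]}}

```text
time_s: 29.75
position: [0.6486, 0.2484, 0.1102]
orientation: [0.02, 0.707, -0.02, 0.707]
force: [0.3, 0.1, 0.7]
gripper_width: 0.095
```

>>> {"fn": "apply_moves", "kwargs": {"increments": [{"grip":0,"dx":-0.03,"dy":0,"dz":0,"ax":0,"ay":0,"az":0},{"grip":0,"dx":-0.03,"dy":0,"dz":0,"ax":0,"ay":0,"az":0},{"grip":0,"dx":-0.02,"dy":-0.03,"dz":0,"ax":0,"ay":0,"az":0},{"grip":0,"dx":0,"dy":-0.03,"dz":0,"ax":0,"ay":0,"az":0},{"grip":0,"dx":0,"dy":-0.02,"dz":0,"ax":0,"ay":0,"az":0},{"grip":0,"dx":0,"dy":0,"dz":0,"ax":0,"ay":0,"az":0},{"grip":0,"dx":0,"dy":0,"dz":0,"ax":0,"ay":0,"az":0},{"grip":0,"dx":0,"dy":0,"dz":0,"ax":0,"ay":0,"az":0},{"grip":0,"dx":0,"dy":0,"dz":0,"ax":0,"ay":0,"az":0},{"grip":0,"dx":0,"dy":0,"dz":0,"ax":0,"ay":0,"az":0}]}}

```text
time_s: 30.75
position: [0.6441, 0.1693, 0.1883]
orientation: [0.019, 0.707, -0.02, 0.707]
force: [0.4, 0.6, -0.4]
gripper_width: 0.095
```

Run:
```python
from h import *
wshot("w13"); plan();wfit("w13",("round",),[("round",(.649,.2486),.005)])
im,d=optics.get_image("scene"); cv2.imwrite("pics/scene2.png",im[:,:,::-1])
P=cloud("scene",d)
for k,c in {"sq":(.643,-.158),"long":(.452,-.146),"round":(.652,.246)}.items():
    z=P[...,2][np.hypot(P[...,0]-c[0],P[...,1]-c[1])<.015]; print(k,np.median(z).round(4))
```

```text
t 30.8 p [0.6441 0.1692 0.1883] yaw -3.17 j6 0.21 w 0.0947 F [-0.5 -0.6 -0.5]
 turn first (ax ay az) [ 0.     -0.0003  0.0001] ; shift in new axes [0. 0. 0.] ; shift in old axes [0. 0. 0.]
tray round 2751 [0.6493 0.2484] -3.25 rms 0.0017 medz 0.01
case round 2409 [649.8 246.7] [51.6 51.8] 87.0 mean [649.9 246.9] medz 0.0549
sq 0.0559
long 0.0563
round 0.0557
```

View pics/w13.png

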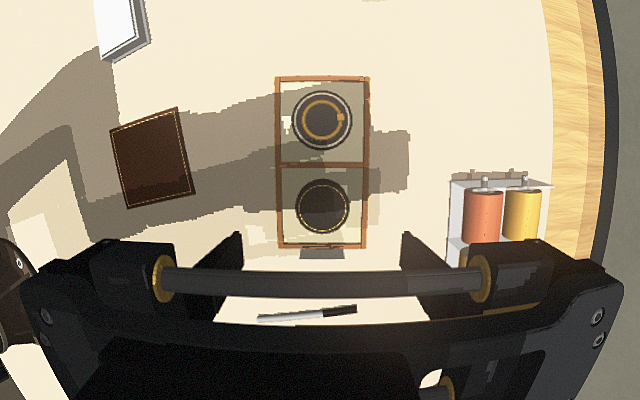

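View pics/scene2.png

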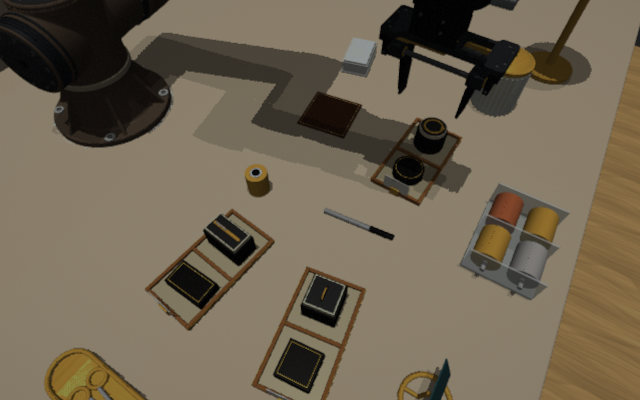

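```bash
python3 -c "
from workcell import ticket; print(ticket.close_job())"
```

```text
the job is handed in; nothing more can be done
None
```

All three cases now stand flat in the tray with their own lid. The job is handed in at about 31 s of the 96 s allowed. I parked the round case on the leather pad, moved the square case to the square lid's tray and the oblong case to the oblong lid's tray. I then moved the round case from the pad to the round lid's tray.

| Case | Offset from compartment centre (wrist camera) | Angle error |
|---|---|---|
| Square | about 0.5 mm | under 0.1° |
| Oblong | about 1.2 mm | about 0.5° |
| Round | about 1.8 mm | not applicable |

- **Flatness:** wrist-camera depth put each case top at about 55 mm, as expected for a 50 mm case on a 5 mm floor. The final scene picture shows all three upright, the lids visibly where they were, the pad empty and the gripper clear. I did not measure the lids again.
- **Forces:** the readings I took never went above about 7 N.
- **Disagreements:** the scene and side cameras differed by up to about 8 mm at the start. The wrist camera came out between the two, so I used its measurements. The round case's offset comes from a slanted view, while the arm's position at release was within 1 mm of the tray centre.

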